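# Build up the filter holder on the vacuum manifold

### The arm

A 7-joint arm with a two-finger parallel gripper is mounted at the origin on the work surface. World frame = base frame: x ahead of the robot, y to its left, z up, the work surface at z = 0. Lengths are in m, angles in degrees, forces in N, time in s.
With the tool pointing down it reaches from about 0.35 to 0.9 m from the base axis. Payload 7.2 kg.
Tool frame: the origin (TCP) lies on the centre line of the jaws, within the pads' length; the fingertips stand ctrl.tip_reach ahead of it and the grasp point (between the pads) lies 2 mm behind it (ctrl.tip_reach is the distance from the TCP to the fingertips, in m); y points along the fingers, z is the direction in which the jaws open and shut, and the axes are right-handed (so a half turn about y gives the same grasp; the last joint's range is limited). The gripper opens to 88 mm and grips with 3 to 60 N. Pads are 20 mm wide; open, the fingers measure 115 mm over their backs; the gripper's body (75 mm by 178 mm) begins 61 mm behind the grasp point.
Start: joints at [65.936, 23.554, -0.728, 91.456, 0.321, 64.991, -4.71], TCP at [0.215, -0.587, 0.24] pointing down, gripper open.
Joint ranges: [-169.25, 169.25], [-16.82, 113.86], [-84.01, 82.57], [7.8, 145.47], [-59.2, 239.2], [7.22, 106.19], [-163.78, 163.78]. Speed limits (degrees/s): [136.94, 136.94, 172.46, 172.46, 180, 180, 180].

### API

Orientations are given as [roll, pitch, yaw] about the fixed x, y, z axes, in that order (R = Rz(yaw) Ry(pitch) Rx(roll)).
In Python, from rig import ctrl gives the robot as it stands.
- The arm moves only by the tool move_arm, never from a script. Its argument "deltas" is a list of rows, each an object of numbers: "x", "y", "z": the shift along the tool's x, y, z in mm; "rx", "ry", "rz": the turn, a rotation vector about the tool's x, y, z in rad; "hand": the opening, from -1 (shut) to 1 (fully open). In form: [{"x": .., "y": .., "z": .., "rx": .., "ry": .., "rz": .., "hand": ..}, ...]. A call has exactly 5 rows; each row is the pose to reach, as a shift and turn from the pose commanded when the call began, along the tool's axes at that moment; what a row does not reach only later rows make up. A row lasts 1/8 s, in which the tool goes at most 62.5 mm and 10.7 degrees, less where a joint would pass 70% of its speed; a pose out of reach is approached as far as the arm can. A call with a gripper value outside its range is refused whole. The fingers move at their own pace and stop on an object; "newtons" is the grip in N (left out, the last holds). Time passes only in rows, so rows that repeat a pose let the fingers close, or fill a call up. It gives the time, the measured TCP pose, the force and the opening at its end, in the units of the state.
- ctrl.get_state(): the state, without advancing time (a new reading comes with each control period).
- ctrl.snapshot(name): name is "side" or "top" or "wrist"; returns (picture, depth): 400x640x3 uint8, red, green, blue; 400x640 float32, m along the optical axis (not along the pixel's ray), 0 where there is no reading.
- ctrl.camera_info(name): a dict with "camera_matrix" (3x3 intrinsics, pixels), "k1" (the pictures are not rectified: a ray, as slopes to the right and down, at radius r is drawn at 1 + k1 r^2 times it, then the intrinsics apply), "rvec" (rotation vector, rad) and "tvec" (3), from world to camera coordinates, as OpenCV has them; the wrist camera has in their place "mount" (4x4, takes a point from camera to tool coordinates, whose origin is the TCP and whose axes are the tool frame's). Camera axes: x right, y down, z forward; pixel columns grow to the right and rows downward; lengths in m; the calibration is good to about 2 mm. A picture is of the moment at which its call begins: read the wrist's pose just before it. camera_info takes no time and is no camera call.
- ctrl.hand_in(): hands the job in, once; it reports no verdict.
Trained networks look in the newest picture that a camera, given by its name, has taken for a name from the list of things; names that differ only in an ending like _2 or _b are one class to them, and where a whole thing is asked for, a point or a joint stands for the part that bears it (a point fixed in the world has none). Each returns a list of dicts, best first, with "p" (0 to 1); they miss things now and then, are a little off and sometimes report something else, mostly with a low value. They report only what shows in the picture. A call takes as long as a camera call. They do not tell look-alikes from the thing itself.
- ctrl.cut_out(camera, name): "region" (400x640 bool, what is visible of it) and "rect" ([left, top, width, height] in pixels, round what is visible of it).
- ctrl.mark_of(camera, name): "centre" ([column, row] in pixels: a listed point, or the origin of a listed thing).
The state is a dict: "time": time; "joint_pos": joint angles; "joint_vel": joint speeds; "joint_efforts": joint torques, N m; "tcp_pos": TCP position; "orientation": TCP orientation; "wrist_force": force on the tool from outside, world axes, zero at the start; "moment": the same for the moment, N m; "finger_gap": opening from 0.0 (shut) to 1.0 (fully open).
Only numpy, scipy, OpenCV 4.12 (cv2) and the standard library are available. Lean on these libraries where they do the work, as an engineer would, in place of code of your own. Each camera call takes 0.05 s, during which the arm holds its last target.

### The job

Put the clean filter holder together for its rinse (no membrane yet) on the open port of the vacuum manifold, building it up there one part at a time: plug the base into the port, lay the support disc in the recess of the base, stand the funnel over the disc and close the funnel with its lid. Every part must be fully home and level; leave the amber bottle, the volumetric flask and the membrane box where they stand.

Things in the scene. Friction and masses are not known exactly. Their poses are not given: they have to be found in the camera images.
- manifold: Three-branch stainless vacuum manifold, fixed: a pipe 50 mm thick and 350 mm long lying along its y, its top 65 mm above the bench, with three upright ports in a row at 115 mm spacing, the middle one over the origin. Origin: on the bench under the middle of the pipe.
- open_port: The one open port of the manifold (any of its three): a fixed upright steel cup, 45 mm outside, plain bore 35 mm wide and 26 mm deep. Origin: centre of its mouth, 115 mm above the bench; z up, y along the pipe. The other two ports are closed with white silicone stoppers standing 14 mm above their mouths.
- filter_base: Loose holder base, about 260 g, upright: white silicone plug 22 mm long, tapering from 32 mm to 25 mm diameter at its foot; over it a steel head 64 mm in diameter, 24 mm high, that rests on the port's rim. Recess in the top: 50 mm wide at its floor, 54 at its lip, floor 44 mm and lip 46 mm above the origin. Origin: centre of the foot, z up; home it is 22 mm below the port's mouth. Any yaw.
- support_disc: Loose sintered steel support disc, about 50 g, lying flat: plain grey, 47 mm in diameter, 6 mm thick, both faces alike. Origin: centre of its underside, z up. Home it lies on the recess floor of the base and stands 4 mm above the lip.
- funnel: Loose steel funnel, about 170 g, upright: open tube 54 mm outside, bore 48 mm, 75 mm high in all, with a flange 64 mm wide and 8 mm high at the foot. The hollow foot (3.5 mm deep, 54 mm wide narrowing to 50) goes down over the disc; its inner ledge (hole 38 mm) rests on the disc's top. Origin: centre of the foot, z up; home it is 2.5 mm above the underside of the disc. Any yaw.
- lid: Loose steel lid of the funnel, about 90 g, upright: below, a spigot 5 mm high tapering from 45 mm to 39 mm at its foot, which enters the funnel's bore; a plate 58 mm in diameter, 4 mm thick, that rests on the funnel's rim; a knob 18 mm in diameter, 22 mm tall. Origin: centre of the spigot's foot, z up; knob top 31 mm above it; home it is 70 mm above the funnel's origin.
- solvent_bottle: Bystander: amber glass bottle with white cap, 68 mm diameter, 140 mm tall, standing. Origin: centre of its underside.
- volumetric_flask: Bystander: small clear glass volumetric flask, bulb 54 mm diameter, thin neck, white stopper, 142 mm tall, standing. Origin: centre of its underside.
- membrane_box: Bystander: round flat box of membranes, white with a blue lid, 66 mm diameter, 24 mm tall. Origin: centre of its underside.
Things that resemble listed ones, but are neither listed nor needed, are in the scene too. What is shaped like the filter_base but black or green is not meant. Leave any brown look-alike of the funnel alone.

How it is judged:
By the outcome, as a careful person would: the job done as asked, in the order asked, and still so for the second after the job is handed in, with the robot touching nothing.
It also fails if it takes over 106 s, if anything falls off the work surface, if the arm or the gripper's body presses on something with over 40 N, if the wrist force passes 120 N, or if a joint passes its speed limit or range.

## Working session

There is one attempt and no reset: what is moved stays moved. The work goes in short steps, Python scripts to look and compute and a tool call to move; the robot and the scene stay as the last step left them, time stands still between calls to the robot, and variables do not carry over. Pictures are saved under pics/ and viewed, and the job is handed in when it is done.

Besides the shell and the picture viewer there is one more tool, called after ">>>" by a JSON object that holds its "api" and its "payload", one argument or row to a line. move_arm: Moves the arm, as the interface text tells. Its arguments: {"type":"object","properties":{"deltas":{"type":"array"},"newtons":{"type":"number"}},"required":["deltas"]}

```bash
ls; mkdir -p pics; cat > h.py <<'E'
import numpy as np, cv2
from rig import ctrl
from scipy.spatial.transform import Rotation as R
def snap(n,f):
    st=ctrl.get_state(); im,d=ctrl.snapshot(n); cv2.imwrite(f'pics/{f}.png',im[:,:,::-1]); np.savez(f'pics/{f}.npz',im=im,d=d,p=st['tcp_pos'],o=st['orientation']); return st,im,d
def cam(n,st=None):
    i=ctrl.camera_info(n); K=np.array(i['camera_matrix'],float);k1=i['k1']
    if 'mount' in i:
        M=np.array(i['mount']); T=np.eye(4);T[:3,:3]=R.from_euler('xyz',st['orientation'],degrees=True).as_matrix();T[:3,3]=st['tcp_pos']; C=T@M
    else:
        W=np.eye(4);W[:3,:3]=R.from_rotvec(np.ravel(i['rvec'])).as_matrix();W[:3,3]=np.ravel(i['tvec']);C=np.linalg.inv(W)
    return K,k1,C
def rays(K,k1,uv):
    uv=np.atleast_2d(np.asarray(uv,float))
    n=cv2.undistortPoints(uv.reshape(-1,1,2),K,np.array([k1,0,0,0,0.]),).reshape(-1,2)
    return np.c_[n,np.ones(len(n))]
def cloud(n,d,st=None):
    K,k1,C=cam(n,st); v,u=np.mgrid[:400,:640]
    r=rays(K,k1,np.c_[u.ravel(),v.ravel()])*d.ravel()[:,None]
    return (r@C[:3,:3].T+C[:3,3]).reshape(400,640,3)
def atz(n,uv,z,st=None):
    K,k1,C=cam(n,st); r=rays(K,k1,uv)@C[:3,:3].T; o=C[:3,3]
    return o+r*((z-o[2])/r[:,2])[:,None]
def proj(n,P,st=None):
    K,k1,C=cam(n,st); W=np.linalg.inv(C); P=np.atleast_2d(P)@W[:3,:3].T+W[:3,3]
    s=P[:,:2]/P[:,2:]; s=s*(1+k1*(s**2).sum(1,keepdims=True)); return s@K[:2,:2].T+K[:2,2]
E
python3 - <<'E'
from h import *
for n in ['side','top','wrist']:
    st,im,d=snap(n,n+'0'); print(n,ctrl.camera_info(n))
print(st, getattr(ctrl,'tip_reach',None))
E
```

```text
pics
side {'camera_matrix': array([[495.94219535,   0.        , 317.48596481],
       [  0.        , 495.94219535, 185.99436821],
       [  0.        ,   0.        ,   1.        ]]), 'k1': 0.03217824825364266, 'rvec': array([ 2.22488337, -0.45736402,  0.19652475]), 'tvec': array([-0.47053141,  0.2089381 ,  1.61715062])}
top {'camera_matrix': array([[466.08442315,   0.        , 318.52518663],
       [  0.        , 466.08442315, 200.12234552],
       [  0.        ,   0.        ,   1.        ]]), 'k1': 0.011121111993913453, 'rvec': array([ 2.18824584, -2.16620637,  0.10623002]), 'tvec': array([-0.0069898 ,  0.5036857 ,  1.29795654])}
wrist {'camera_matrix': array([[282.14645869,   0.        , 324.54142512],
       [  0.        , 282.14645869, 199.12337409],
       [  0.        ,   0.        ,   1.        ]]), 'k1': -0.04642275542663113, 'mount': array([[ 1.48870429e-03,  9.67672007e-01,  2.52207596e-01,
        -6.83717624e-02],
       [ 6.76433945e-04, -2.52208792e-01,  9.67672603e-01,
        -1.44443042e-01],
       [ 9.99998663e-01, -1.26997658e-03, -1.03003050e-03,
        -1.11035036e-03],
       [ 0.00000000e+00,  0.00000000e+00,  0.00000000e+00,
         1.00000000e+00]])}
{'time': 0.1, 'joint_pos': array([65.93436511, 23.59477481, -0.727719  , 91.49781789,  0.32281862,
       64.98871456, -4.70923772]), 'joint_vel': array([ 0.0645586 , -0.09151229,  0.01327958, -0.20879465,  0.05208005,
       -0.14544503,  0.04459708]), 'joint_efforts': array([ 3.39154023e-03, -5.89092278e+01,  6.44342434e-01, -2.91707665e+01,
       -5.38070372e-02,  1.45017463e-02,  4.65858068e-05]), 'tcp_pos': array([ 0.21519178, -0.58634948,  0.23891064]), 'orientation': array([-9.00789090e+01, -7.58654524e-03, -1.59839819e+02]), 'wrist_force': array([0.08979444, 0.05252334, 0.23076781]), 'moment': array([ 0.03847436, -0.0111342 ,  0.01991745]), 'finger_gap': 1.0010780906780488} 0.017
```

View pics/top0.png

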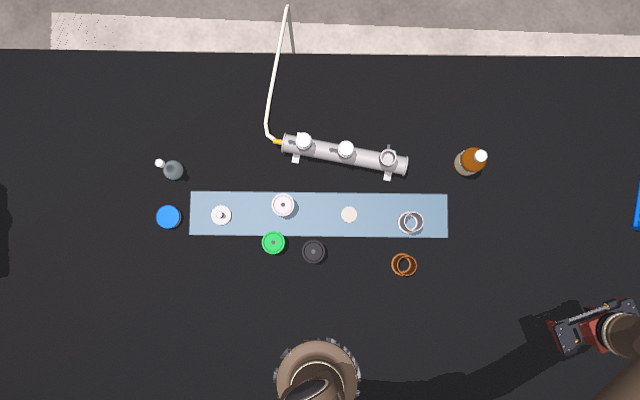

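View pics/side0.png

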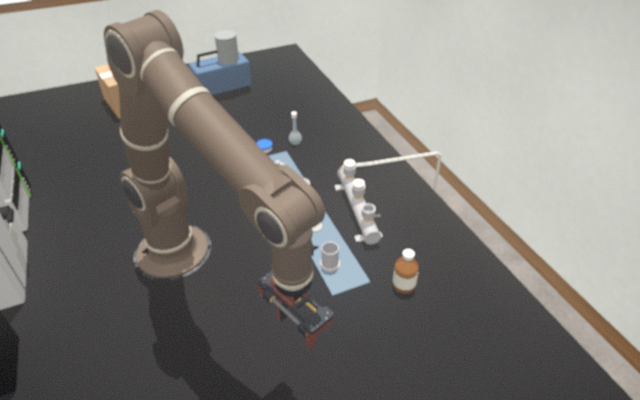

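```bash
python3 - <<'E'
from h import *
for c in ['top','side']:
  for n in ['manifold','open_port','filter_base','support_disc','funnel','lid','solvent_bottle','volumetric_flask','membrane_box']:
    print(c,n,[(np.round(m['centre']).tolist(),round(m['p'],2)) for m in ctrl.mark_of(c,n)])
print(ctrl.get_state()['time'])
E
```

```text
top manifold [([341.0, 156.0], 0.58)]
top open_port [([390.0, 158.0], 0.56)]
top filter_base [([284.0, 205.0], 0.75), ([317.0, 250.0], 0.67), ([275.0, 239.0], 0.63)]
top support_disc [([348.0, 212.0], 0.61)]
top funnel [([403.0, 260.0], 0.8), ([408.0, 221.0], 0.67)]
top lid [([222.0, 217.0], 0.58)]
top solvent_bottle [([468.0, 162.0], 0.74)]
top volumetric_flask [([175.0, 171.0], 0.57), ([464.0, 161.0], 0.43)]
top membrane_box [([172.0, 214.0], 0.79)]
side manifold [([358.0, 213.0], 0.79)]
side open_port [([369.0, 203.0], 0.77)]
side filter_base []
side support_disc [([313.0, 228.0], 0.48)]
side funnel [([330.0, 263.0], 0.98)]
side lid [([356.0, 210.0], 0.74), ([279.0, 166.0], 0.49)]
side solvent_bottle [([405.0, 285.0], 0.93)]
side volumetric_flask [([297.0, 146.0], 0.77)]
side membrane_box [([265.0, 150.0], 0.52)]
1.05
```

```bash
python3 - <<'E'
from h import *
z=np.load('pics/top0.npz'); P=cloud('top',z['d'])
np.set_printoptions(precision=4,suppress=True)
print('mat',P[230,300],P[195,320],'bench',P[280,480])
for n,(u,v) in dict(base=(283,205),black=(313,252),green=(273,243),disc=(348,213),funnel=(410,222),lid=(221,215),port=(389,157),stA=(346,149),stB=(303,141),box=(168,217)).items():
    w=P[v-16:v+17,u-16:u+17].reshape(-1,3); w=w[np.abs(w[:,2])<.3]
    top=np.percentile(w[:,2],97)
    for lo in (top-.006,):
        s=w[w[:,2]>lo]; mm=(s.max(0)+s.min(0))/2
    print(n,'ztop',top.round(4),'mid',mm,'ext',np.ptp(s,axis=0),len(s), 'hist',np.percentile(w[:,2],[5,25,50,75]))
E
python3 -c "
import cv2
i=cv2.imread('pics/top0.png')[120:280,140:440]
cv2.imwrite('pics/top0c.png',cv2.resize(i,None,fx=2.66,fy=2.66,interpolation=cv2.INTER_CUBIC))"
```

```text
mat [0.4193 0.0502 0.0006] [ 0.5203 -0.0061  0.0048] bench [ 0.2828 -0.4629  0.0002]
base ztop 0.0484 mid [0.4872 0.0984 0.0471] ext [0.0615 0.0591 0.0094] 308 hist [-0.0037 -0.0006  0.0025  0.043 ]
black ztop 0.0481 mid [0.3593 0.0121 0.0476] ext [0.0632 0.0609 0.0109] 313 hist [-0.0042 -0.0009  0.0018  0.0432]
green ztop 0.0483 mid [0.3843 0.1228 0.0477] ext [0.0606 0.0611 0.0108] 319 hist [-0.0039 -0.0008  0.0024  0.0431]
disc ztop 0.0086 mid [ 0.4696 -0.0869  0.0078] ext [0.0927 0.0922 0.0104] 409 hist [-0.0031 -0.0007  0.0014  0.0038]
funnel ztop 0.0749 mid [ 0.4436 -0.2593  0.0752] ext [0.0518 0.0542 0.0116] 82 hist [-0.0029  0.0002  0.0028  0.0092]
lid ztop 0.023 mid [0.4597 0.2766 0.0271] ext [0.0142 0.0165 0.0198] 36 hist [-0.004  -0.0012  0.0014  0.0062]
port ztop 0.1156 mid [ 0.6101 -0.1851  0.1158] ext [0.0426 0.0435 0.0122] 98 hist [-0.0032  0.0011  0.0555  0.0688]
stA ztop 0.131 mid [ 0.6323 -0.071   0.1306] ext [0.0364 0.0347 0.011 ] 153 hist [-0.0033  0.0008  0.054   0.0704]
stB ztop 0.1308 mid [0.6529 0.0412 0.131 ] ext [0.0371 0.037  0.0123] 158 hist [-0.0037  0.0009  0.054   0.0733]
box ztop 0.0267 mid [0.4518 0.423  0.0257] ext [0.0622 0.0653 0.01  ] 337 hist [-0.0047 -0.0014  0.002   0.0219]
```

View pics/top0c.png

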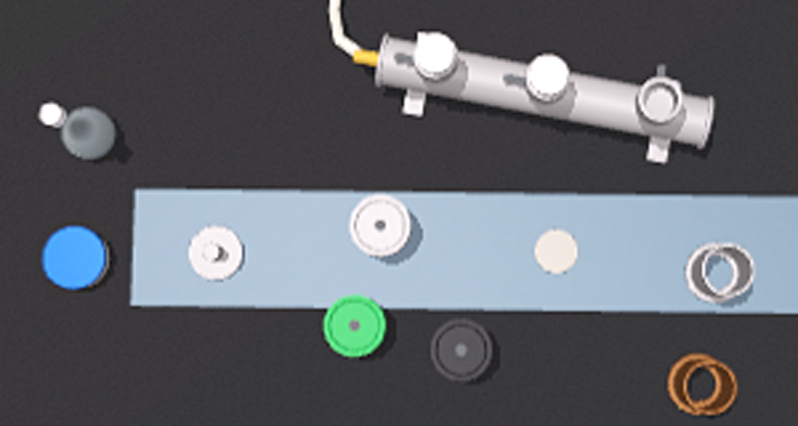

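```bash
cat >> h.py <<'E'
def plan(x,y,z,yaw=180,st=None):
    st=st or ctrl.get_state(); r=R.from_euler('xyz',st['orientation'],degrees=True)
    t=R.from_euler('xyz',[-90,0,yaw],degrees=True)
    d=r.inv().apply(np.array([x,y,z])-st['tcp_pos'])*1000
    rv=(r.inv()*t).as_rotvec()
    print('t',round(st['time'],3),'pos',np.round(st['tcp_pos'],4),'ori',np.round(st['orientation'],2),'gap',round(st['finger_gap']*88,1),'F',np.round(st['wrist_force'],1))
    print('delta xyz',np.round(d,1),'rxyz',np.round(rv,4),'dist',np.round(np.linalg.norm(d)))
E
python3 - <<'E'
from h import *
plan(.4875,.0985,.18)
E
```

```text
t 1.05 pos [ 0.2154 -0.5868  0.2397] ori [ -89.99    0.   -159.85] gap 87.9 F [ 1.1  0.6 -0.2]
delta xyz [-491.6   59.6 -549.5] rxyz [-1.000e-04  3.517e-01 -0.000e+00] dist 740.0
```

>>> {"api": "move_arm", "payload": {
  "deltas": [
    {"x": -40,"z": -44.7,"ry": 0.07,"hand": 1},
    {"x": -80,"z": -89.4,"ry": 0.14,"hand": 1},
    {"x": -120,"z": -134,"ry": 0.21,"hand": 1},
    {"x": -160,"z": -178.8,"ry": 0.28,"hand": 1},
    {"x": -200,"z": -223.5,"ry": 0.3517,"hand": 1}
  ]
}}

```text
validation failed for argument at $.de...
```

```bash
python3 - <<'E'
from h import *
plan(.4875,.0985,.18)
E
```

```text
t 1.05 pos [ 0.2154 -0.5868  0.2397] ori [ -89.99    0.   -159.85] gap 87.9 F [ 1.1  0.6 -0.2]
delta xyz [-491.6   59.6 -549.5] rxyz [-1.000e-04  3.517e-01 -0.000e+00] dist 740.0
```

>>> {"api": "move_arm", "payload": {
  "deltas": [
    {"x": -40,"y": 0,"z": -45,"rx": 0,"ry": 0.07,"rz": 0,"hand": 1},
    {"x": -80,"y": 0,"z": -90,"rx": 0,"ry": 0.14,"rz": 0,"hand": 1},
    {"x": -120,"y": 0,"z": -134,"rx": 0,"ry": 0.21,"rz": 0,"hand": 1},
    {"x": -160,"y": 0,"z": -179,"rx": 0,"ry": 0.28,"rz": 0,"hand": 1},
    {"x": -200,"y": 0,"z": -224,"rx": 0,"ry": 0.352,"rz": 0,"hand": 1}
  ],
  "newtons": 30
}}

```text
time: 1.68
tcp_pos: [0.3265, -0.3057, 0.2399]
orientation: [-90.0, 0.0, 179.9]
wrist_force: [1.1, 0.2, -0.3]
finger_gap: 0.997
```

```bash
python3 - <<'E'
from h import *
plan(.4875,.0985,.18)
E
```

```text
t 1.675 pos [ 0.3265 -0.3057  0.2399] ori [-8.9960e+01  4.0000e-02  1.7985e+02] gap 87.8 F [ 1.1  0.2 -0.3]
delta xyz [-159.9   59.8 -404.6] rxyz [-0.0006 -0.0025 -0.0007] dist 439.0
```

>>> {"api": "move_arm", "payload": {
  "deltas": [
    {"x": -20,"y": 0,"z": -56,"rx": 0,"ry": 0,"rz": 0,"hand": 1},
    {"x": -40,"y": 0,"z": -112,"rx": 0,"ry": 0,"rz": 0,"hand": 1},
    {"x": -60,"y": 0,"z": -168,"rx": 0,"ry": 0,"rz": 0,"hand": 1},
    {"x": -80,"y": 0,"z": -224,"rx": 0,"ry": 0,"rz": 0,"hand": 1},
    {"x": -100,"y": 0,"z": -280,"rx": 0,"ry": 0,"rz": 0,"hand": 1}
  ]
}}

```text
time: 2.3
tcp_pos: [0.4265, -0.0258, 0.2401]
orientation: [-90.0, 0.1, 180.0]
wrist_force: [0.9, 0.0, 0.7]
finger_gap: 1.004
```

>>> {"api": "move_arm", "payload": {
  "deltas": [
    {"x": -20,"y": 15,"z": -40,"rx": 0,"ry": 0,"rz": 0,"hand": 1},
    {"x": -40,"y": 35,"z": -80,"rx": 0,"ry": 0,"rz": 0,"hand": 1},
    {"x": -60,"y": 60,"z": -120,"rx": 0,"ry": 0,"rz": 0,"hand": 1},
    {"x": -60,"y": 60,"z": -125,"rx": 0,"ry": 0,"rz": 0,"hand": 1},
    {"x": -60,"y": 60,"z": -125,"rx": 0,"ry": 0,"rz": 0,"hand": 1}
  ]
}}

```text
time: 2.92
tcp_pos: [0.4857, 0.0973, 0.1797]
orientation: [-90.0, -0.0, -180.0]
wrist_force: [-0.5, -0.9, -0.3]
finger_gap: 1.001
```

```bash
python3 - <<'E'
from h import *
st,im,d=snap('wrist','w1'); P=cloud('wrist',d,st)
m=ctrl.mark_of('wrist','filter_base'); print([(np.round(a['centre']),a['p']) for a in m])
w=P.reshape(-1,3); w=w[(abs(w[:,0]-.4875)<.05)&(abs(w[:,1]-.0985)<.05)&(w[:,2]<.08)]
s=w[w[:,2]>.038]; print(np.percentile(s,[1,99],axis=0).round(4), np.median(s[:,2]),len(s))
plan(.4875,.0985,.18)
E
```

```text
[(array([304., 266.]), 0.58), (array([316., 182.]), 0.57)]
[[0.4574 0.0725 0.0419]
 [0.5176 0.1316 0.0468]] 0.044085951160541675 3020
t 3.025 pos [0.4861 0.0962 0.1803] ori [-8.9960e+01  5.0000e-02  1.7991e+02] gap 88.2 F [0.4 0.6 0.2]
delta xyz [-1.4  0.3 -2.3] rxyz [-0.0008 -0.0016 -0.0009] dist 3.0
```

View pics/w1.png

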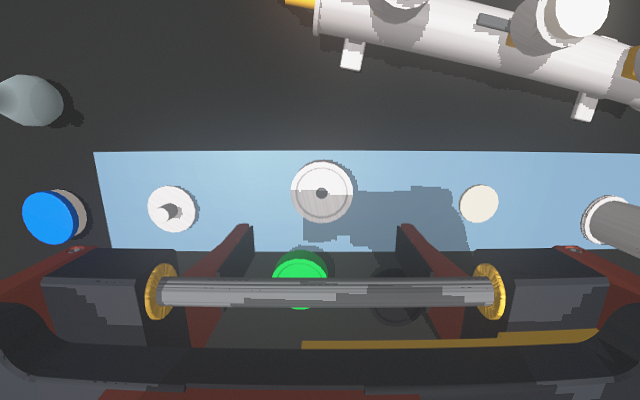

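```bash
cat >> h.py <<'E'
def circ(n,mask,z,st=None):
    c=max(cv2.findContours(mask.astype(np.uint8),cv2.RETR_EXTERNAL,cv2.CHAIN_APPROX_NONE)[0],key=len).reshape(-1,2)
    Q=atz(n,c,z,st)[:,:2]; (x,y),r=cv2.minEnclosingCircle((Q*1000).astype(np.float32))
    A=np.c_[2*Q,np.ones(len(Q))]; s=np.linalg.lstsq(A,(Q**2).sum(1),rcond=None)[0]
    return s[:2].round(4), round(float(np.sqrt(s[2]+s[0]**2+s[1]**2)),4),(round(x/1000,4),round(y/1000,4),round(r/1000,4))
E
python3 - <<'E'
from h import *
z=np.load('pics/w1.npz'); st=dict(tcp_pos=z['p'],orientation=z['o']); P=cloud('wrist',z['d'],st); im=z['im']
hsv=cv2.cvtColor(im,cv2.COLOR_RGB2HSV)
near=(abs(P[...,0]-.4875)<.05)&(abs(P[...,1]-.0985)<.05)
m=near&(P[...,2]>.036)&(hsv[...,1]<60); m=cv2.morphologyEx(m.astype(np.uint8),cv2.MORPH_OPEN,np.ones((3,3)))
print(circ('wrist',m,.045,st), circ('wrist',m,.046,st))
for r in ctrl.cut_out('wrist','filter_base')[:3]:
    print(r['rect'],r['p'],circ('wrist',r['region'],.046,st))
z=np.load('pics/top0.npz'); 
ctrl_top=None
plan(.4875,.1,.18)
E
```

```text
(array([0.2744, 0.0982]), 0.1885, (0.2396, 0.0986, 0.3367)) (array([0.2754, 0.0982]), 0.1878, (0.2407, 0.0986, 0.3355))
[276.6, 248.9, 48.8, 32.9] 0.92 (array([0.4046, 0.1258]), 0.0234, (0.3984, 0.1257, 0.0302))
[372.2, 267.8, 52.6, 59.5] 0.77 (array([0.3452, 0.0152]), 0.0203, (0.35, 0.0153, 0.029))
[286.9, 156.6, 73.1, 64.1] 0.76 (array([0.488, 0.102]), 0.0321, (0.488, 0.102, 0.0334))
t 3.075 pos [0.4861 0.096  0.1803] ori [-8.9960e+01  6.0000e-02  1.7988e+02] gap 88.0 F [ 0.5  0.1 -0.1]
delta xyz [-1.4  0.3 -4. ] rxyz [-0.0008 -0.002  -0.0011] dist 4.0
```

>>> {"api": "move_arm", "payload": {
  "deltas": [
    {"x": -1.5,"y": 40,"z": -4.5,"rx": 0,"ry": 0,"rz": 0,"hand": 1},
    {"x": -1.5,"y": 85,"z": -4.5,"rx": 0,"ry": 0,"rz": 0,"hand": 1},
    {"x": -1.5,"y": 120,"z": -4.5,"rx": 0,"ry": 0,"rz": 0,"hand": 1},
    {"x": -1.5,"y": 137,"z": -4.5,"rx": 0,"ry": 0,"rz": 0,"hand": 1},
    {"x": -1.5,"y": 137,"z": -4.5,"rx": 0,"ry": 0,"rz": 0,"hand": 0.3}
  ]
}}

```text
time: 3.7
tcp_pos: [0.4873, 0.1013, 0.0425]
orientation: [-90.0, -0.1, 179.9]
wrist_force: [0.3, 0.5, 0.7]
finger_gap: 0.924
```

>>> {"api": "move_arm", "payload": {
  "deltas": [
    {"x": 0,"y": 0,"z": 0,"rx": 0,"ry": 0,"rz": 0,"hand": 0},
    {"x": 0,"y": 0,"z": 0,"rx": 0,"ry": 0,"rz": 0,"hand": 0},
    {"x": 0,"y": 0,"z": 0,"rx": 0,"ry": 0,"rz": 0,"hand": 0},
    {"x": 0,"y": 0,"z": 0,"rx": 0,"ry": 0,"rz": 0,"hand": 0},
    {"x": 0,"y": 0,"z": 0,"rx": 0,"ry": 0,"rz": 0,"hand": 0}
  ]
}}

```text
time: 4.32
tcp_pos: [0.4885, 0.1016, 0.0438]
orientation: [-90.0, 0.1, 180.0]
wrist_force: [-0.6, -2.3, 7.0]
finger_gap: 0.724
```

```bash
python3 - <<'E'
from h import *
plan(.61,-.185,.22)
E
```

```text
t 4.325 pos [0.4885 0.1016 0.0438] ori [-8.9980e+01  1.3000e-01  1.7996e+02] gap 63.7 F [-0.6 -2.3  7. ]
delta xyz [-122.1 -175.8  286.6] rxyz [-0.0004 -0.0007 -0.0023] dist 358.0
```

>>> {"api": "move_arm", "payload": {
  "deltas": [
    {"x": 0,"y": -50,"z": 0,"rx": 0,"ry": 0,"rz": 0,"hand": 0},
    {"x": 0,"y": -100,"z": 0,"rx": 0,"ry": 0,"rz": 0,"hand": 0},
    {"x": 0,"y": -150,"z": 0,"rx": 0,"ry": 0,"rz": 0,"hand": 0},
    {"x": -10,"y": -176,"z": 30,"rx": 0,"ry": 0,"rz": 0,"hand": 0},
    {"x": -30,"y": -176,"z": 80,"rx": 0,"ry": 0,"rz": 0,"hand": 0}
  ]
}}

```text
time: 4.95
tcp_pos: [0.5186, 0.0233, 0.2217]
orientation: [-90.0, 0.3, -179.8]
wrist_force: [0.8, -0.1, -2.1]
finger_gap: 0.73
```

>>> {"api": "move_arm", "payload": {
  "deltas": [
    {"x": -25,"y": 0,"z": 54,"rx": 0,"ry": 0,"rz": 0,"hand": 0},
    {"x": -50,"y": 0,"z": 108,"rx": 0,"ry": 0,"rz": 0,"hand": 0},
    {"x": -75,"y": 0,"z": 162,"rx": 0,"ry": 0,"rz": 0,"hand": 0},
    {"x": -92,"y": 0,"z": 206,"rx": 0,"ry": 0,"rz": 0,"hand": 0},
    {"x": -92,"y": 0,"z": 206,"rx": 0,"ry": 0,"rz": 0,"hand": 0}
  ]
}}

```text
time: 5.58
tcp_pos: [0.6091, -0.1892, 0.2175]
orientation: [-89.9, -0.1, 179.6]
wrist_force: [-0.8, -0.8, -2.5]
finger_gap: 0.727
```

```bash
python3 - <<'E'
from h import *
plan(.61,-.185,.22)
st,im,d=snap('wrist','w2'); P=cloud('wrist',d,st)
snap('top','top2');snap('side','side2')
z=np.load('pics/top0.npz')
print(ctrl.mark_of('wrist','open_port')[:2])
E
```

```text
t 5.575 pos [ 0.6091 -0.1892  0.2175] ori [-8.9920e+01 -8.0000e-02  1.7962e+02] gap 64.0 F [-0.8 -0.8 -2.5]
delta xyz [-0.9 -2.5 -4.2] rxyz [-0.0013 -0.0067  0.0014] dist 5.0
[{'centre': [321.2, 198.9], 'p': 0.87}]
```

View pics/w2.png

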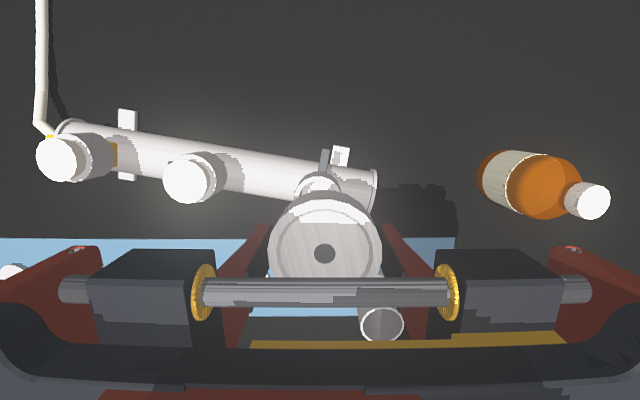

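View pics/side2.png

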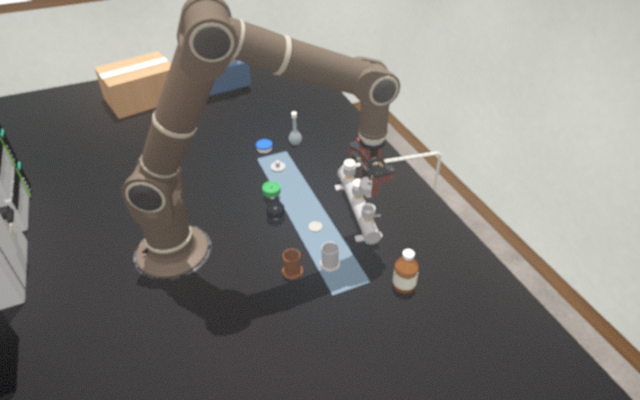

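```bash
cat >> h.py <<'E'
def ld(f):
    z=np.load(f'pics/{f}.npz'); return dict(tcp_pos=z['p'],orientation=z['o']),z['im'],z['d']
def blob(n,P,c,rad,zlo,zhi,z,st=None,extra=None):
    m=(np.hypot(P[...,0]-c[0],P[...,1]-c[1])<rad)&(P[...,2]>zlo)&(P[...,2]<zhi)
    if extra is not None: m&=extra
    return circ(n,m,z,st)
E
python3 - <<'E'
from h import *
st,im,d=ld('w2'); P=cloud('wrist',d,st); 
for nm,c in (('A',(.632,-.071)),('B',(.653,.041))): print(nm,blob('wrist',P,c,.035,.120,.15,.129,st))
print('held', st['tcp_pos'],blob('wrist',P,(.609,-.189),.045,.20,.24,.2205,st), np.percentile(P[230:250,280:310,2],[5,50,95]))
T,im,d=ld('top0'); P=cloud('top',d)
for nm,c,h in (('A',(.632,-.071),.129),('B',(.653,.041),.129),('port',(.61,-.185),.115)): print(nm,blob('top',P,c,.035,h-.01,h+.02,h))
E
```

```text
A (array([ 0.6328, -0.0702]), 0.0191, (0.6331, -0.0702, 0.0202))
B (array([0.6534, 0.0405]), 0.0201, (0.6533, 0.04, 0.0223))
held [ 0.60905688 -0.1891553   0.21751561] (array([ 0.6136, -0.1881]), 0.0338, (0.6111, -0.1883, 0.0482)) [0.21575438 0.21679519 0.21784912]
A (array([ 0.6321, -0.0713]), 0.0177, (0.6313, -0.0723, 0.0202))
B (array([0.6534, 0.0412]), 0.0179, (0.653, 0.0412, 0.019))
port (array([ 0.6108, -0.1845]), 0.0215, (0.6106, -0.1845, 0.0229))
```

```bash
python3 - <<'E'
from h import *
plan(.6118,-.184,.150)
E
```

```text
t 5.775 pos [ 0.6092 -0.1823  0.2186] ori [-9.005e+01 -2.000e-02 -1.799e+02] gap 64.1 F [-0.2  1.6 -2.6]
delta xyz [-2.6 68.6  1.7] rxyz [0.0009 0.0018 0.0004] dist 69.0
```

>>> {"api": "move_arm", "payload": {
  "deltas": [
    {"x": -2.6,"y": 0,"z": 1.7,"rx": 0,"ry": 0,"rz": 0,"hand": 0},
    {"x": -2.6,"y": 20,"z": 1.7,"rx": 0,"ry": 0,"rz": 0,"hand": 0},
    {"x": -2.6,"y": 40,"z": 1.7,"rx": 0,"ry": 0,"rz": 0,"hand": 0},
    {"x": -2.6,"y": 50,"z": 1.7,"rx": 0,"ry": 0,"rz": 0,"hand": 0},
    {"x": -2.6,"y": 50,"z": 1.7,"rx": 0,"ry": 0,"rz": 0,"hand": 0}
  ]
}}

```text
time: 6.4
tcp_pos: [0.6118, -0.1853, 0.1682]
orientation: [-90.0, -0.1, -180.0]
wrist_force: [-0.4, -1.0, -2.0]
finger_gap: 0.726
```

```bash
python3 - <<'E'
from h import *
plan(.6118,-.184,.137)
snap('side','s3'); snap('wrist','w3'); plan(.6118,-.184,.137)
import cv2
i=cv2.imread('pics/s3.png')[140:260,300:440]
cv2.imwrite('pics/s3c.png',cv2.resize(i,None,fx=4.5,fy=4.5,interpolation=cv2.INTER_CUBIC))
E
```

```text
t 6.4 pos [ 0.6118 -0.1853  0.1682] ori [-9.0020e+01 -6.0000e-02 -1.7997e+02] gap 63.9 F [-0.4 -1.  -2. ]
delta xyz [-0.  31.2 -1.3] rxyz [0.0003 0.0005 0.001 ] dist 31.0
t 6.5 pos [ 0.6125 -0.1856  0.1694] ori [-8.9990e+01  6.0000e-02 -1.7999e+02] gap 64.1 F [ 0.   0.5 -1.6]
delta xyz [ 0.7 32.4 -1.6] rxyz [-0.0002  0.0001 -0.001 ] dist 32.0
```

View pics/s3c.png

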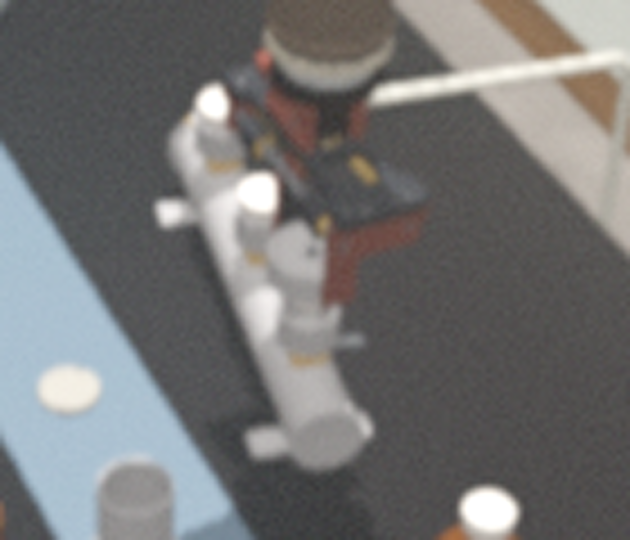

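View pics/w3.png

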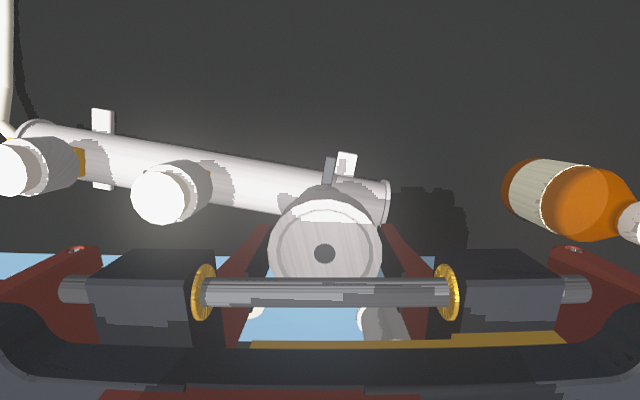

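>>> {"api": "move_arm", "payload": {
  "deltas": [
    {"x": 0,"y": 7,"z": -1.3,"rx": 0,"ry": 0,"rz": 0,"hand": 0},
    {"x": 0,"y": 14,"z": -1.3,"rx": 0,"ry": 0,"rz": 0,"hand": 0},
    {"x": 0,"y": 20,"z": -1.3,"rx": 0,"ry": 0,"rz": 0,"hand": 0},
    {"x": 0,"y": 24,"z": -1.3,"rx": 0,"ry": 0,"rz": 0,"hand": 0},
    {"x": 0,"y": 24,"z": -1.3,"rx": 0,"ry": 0,"rz": 0,"hand": 0}
  ]
}}

```text
time: 7.12
tcp_pos: [0.6119, -0.1844, 0.1442]
orientation: [-90.0, -0.0, 180.0]
wrist_force: [-0.2, -0.4, -1.9]
finger_gap: 0.729
```

>>> {"api": "move_arm", "payload": {
  "deltas": [
    {"x": 0,"y": 3,"z": 0,"rx": 0,"ry": 0,"rz": 0,"hand": 0},
    {"x": 0,"y": 5,"z": 0,"rx": 0,"ry": 0,"rz": 0,"hand": 0},
    {"x": 0,"y": 7,"z": 0,"rx": 0,"ry": 0,"rz": 0,"hand": 0},
    {"x": 0,"y": 7,"z": 0,"rx": 0,"ry": 0,"rz": 0,"hand": 0},
    {"x": 0,"y": 7,"z": 0,"rx": 0,"ry": 0,"rz": 0,"hand": 0}
  ]
}}

```text
time: 7.75
tcp_pos: [0.6123, -0.184, 0.1376]
orientation: [-90.0, 0.0, -180.0]
wrist_force: [1.2, 2.9, -3.4]
finger_gap: 0.73
```

```bash
python3 - <<'E'
from h import *
plan(.6118,-.184,.137)
E
```

```text
t 7.75 pos [ 0.6123 -0.184   0.1376] ori [-9.0030e+01  2.0000e-02 -1.7999e+02] gap 64.3 F [ 1.2  2.9 -3.4]
delta xyz [0.5 0.6 0. ] rxyz [ 0.0005  0.0002 -0.0003] dist 1.0
```

>>> {"api": "move_arm", "payload": {
  "deltas": [
    {"x": 0,"y": 1,"z": 0,"rx": 0,"ry": 0,"rz": 0,"hand": 0},
    {"x": 0,"y": 1.5,"z": 0,"rx": 0,"ry": 0,"rz": 0,"hand": 0},
    {"x": 0,"y": 2,"z": 0,"rx": 0,"ry": 0,"rz": 0,"hand": 0},
    {"x": 0,"y": 2,"z": 0,"rx": 0,"ry": 0,"rz": 0,"hand": 0},
    {"x": 0,"y": 2,"z": 0,"rx": 0,"ry": 0,"rz": 0,"hand": 0}
  ]
}}

```text
time: 8.38
tcp_pos: [0.6125, -0.184, 0.1371]
orientation: [-90.0, 0.1, -180.0]
wrist_force: [-2.2, 4.1, 7.6]
finger_gap: 0.73
```

>>> {"api": "move_arm", "payload": {
  "deltas": [
    {"x": 0,"y": 0,"z": 0,"rx": 0,"ry": 0,"rz": 0,"hand": 0.7},
    {"x": 0,"y": 0,"z": 0,"rx": 0,"ry": 0,"rz": 0,"hand": 1},
    {"x": 0,"y": 0,"z": 0,"rx": 0,"ry": 0,"rz": 0,"hand": 1},
    {"x": 0,"y": -20,"z": 0,"rx": 0,"ry": 0,"rz": 0,"hand": 1},
    {"x": 0,"y": -70,"z": 0,"rx": 0,"ry": 0,"rz": 0,"hand": 1}
  ]
}}

```text
time: 9.0
tcp_pos: [0.6107, -0.1845, 0.2052]
orientation: [-90.1, -0.2, 180.0]
wrist_force: [1.7, -0.6, 0.6]
finger_gap: 0.999
```

```bash
python3 - <<'E'
from h import *
plan(.47,-.087,.17)
st,im,d=snap('wrist','w4'); P=cloud('wrist',d,st)
near=np.hypot(P[...,0]-.612,P[...,1]+.184)<.03
w=P[near&(P[...,2]>.125)&(P[...,2]<.15)]
print(np.median(w[:,2]), np.percentile(w[:,2],[5,95]))
A=np.c_[w[:,:2]-w[:,:2].mean(0),np.ones(len(w))]; print(np.linalg.lstsq(A,w[:,2],rcond=None)[0])
print('base',blob('wrist',P,(.612,-.184),.045,.13,.15,.139,st))
E
```

```text
t 9.0 pos [ 0.6107 -0.1845  0.2052] ori [-90.07  -0.24 179.99] gap 87.9 F [ 1.7 -0.6  0.6]
delta xyz [140.6  35.9 -97.4] rxyz [ 0.0011 -0.0002  0.0042] dist 175.0
0.13686497587026242 [0.13564556 0.139063  ]
[ 0.0064219  -0.0068354   0.13707739]
base (array([ 0.6118, -0.183 ]), 0.0317, (0.6119, -0.1834, 0.0325))
```

View pics/w4.png

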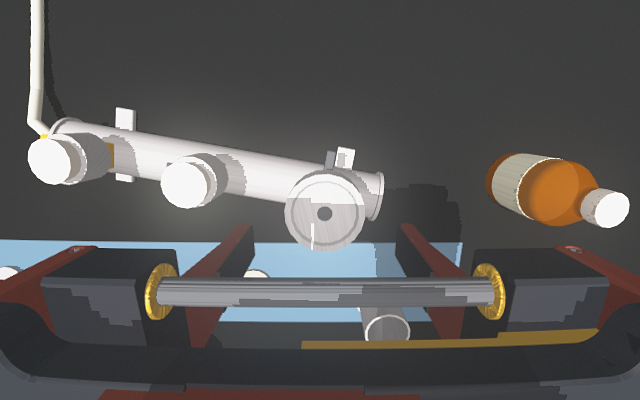

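>>> {"api": "move_arm", "payload": {
  "deltas": [
    {"x": 28,"y": 0,"z": -20,"rx": 0,"ry": 0,"rz": 0,"hand": 1},
    {"x": 65,"y": 0,"z": -40,"rx": 0,"ry": 0,"rz": 0,"hand": 1},
    {"x": 105,"y": 10,"z": -65,"rx": 0,"ry": 0,"rz": 0,"hand": 1},
    {"x": 140,"y": 30,"z": -97,"rx": 0,"ry": 0,"rz": 0,"hand": 1},
    {"x": 140,"y": 36,"z": -97,"rx": 0,"ry": 0,"rz": 0,"hand": 1}
  ]
}}

```text
time: 9.68
tcp_pos: [0.4699, -0.0856, 0.1702]
orientation: [-90.0, -0.0, -179.8]
wrist_force: [0.7, -0.3, 0.4]
finger_gap: 0.998
```

>>> {"api": "move_arm", "payload": {
  "deltas": [
    {"x": 0,"y": 0,"z": 0,"rx": 0,"ry": 0,"rz": 0,"hand": 1},
    {"x": 0,"y": 0,"z": 0,"rx": 0,"ry": 0,"rz": 0,"hand": 1},
    {"x": 0,"y": 0,"z": 0,"rx": 0,"ry": 0,"rz": 0,"hand": 1},
    {"x": 0,"y": 0,"z": 0,"rx": 0,"ry": 0,"rz": 0,"hand": 1},
    {"x": 0,"y": 0,"z": 0,"rx": 0,"ry": 0,"rz": 0,"hand": 1}
  ]
}}

```text
time: 10.3
tcp_pos: [0.4721, -0.0876, 0.1696]
orientation: [-90.0, -0.0, 180.0]
wrist_force: [0.2, -0.1, -0.5]
finger_gap: 1.003
```

```bash
python3 - <<'E'
from h import *
st,im,d=snap('wrist','w5'); P=cloud('wrist',d,st)
for r in ctrl.cut_out('wrist','support_disc')[:3]: print(r['rect'],r['p'],circ('wrist',r['region'],.006,st))
hsv=cv2.cvtColor(im,cv2.COLOR_RGB2HSV).astype(int)
print('disc',blob('wrist',P,(.47,-.087),.035,-.01,.03,.006,st,(hsv[...,1]<60)&(hsv[...,2]>110)))
T,imt,dt=ld('top0'); Pt=cloud('top',dt); h2=cv2.cvtColor(imt,cv2.COLOR_RGB2HSV).astype(int)
print('top',blob('top',Pt,(.47,-.087),.035,-.02,.03,.006,None,(h2[...,1]<50)&(h2[...,2]>150)))
s=P[np.hypot(P[...,0]-.47,P[...,1]+.087)<.018]; print('z',np.median(s[:,2]))
plan(.47,-.087,.0195)
E
```

```text
[303.4, 171.2, 42.8, 45.5] 0.92 (array([ 0.465 , -0.0853]), 0.0228, (0.4649, -0.0853, 0.0235))
[421.0, 22.6, 22.5, 34.8] 0.23 (array([ 0.6275, -0.2019]), 0.0149, (0.624, -0.1966, 0.0184))
disc (array([ 0.4651, -0.0854]), 0.0232, (0.465, -0.0854, 0.0238))
top (array([ 0.4698, -0.086 ]), 0.0331, (0.4694, -0.0866, 0.0348))
z 0.005507137862963085
t 10.4 pos [ 0.4721 -0.0875  0.1696] ori [-90.    -0.   179.99] gap 88.1 F [ 0.2  0.4 -0.4]
delta xyz [  2.1 150.1  -0.5] rxyz [ 0.     -0.0002  0.    ] dist 150.0
```

View pics/w5.png

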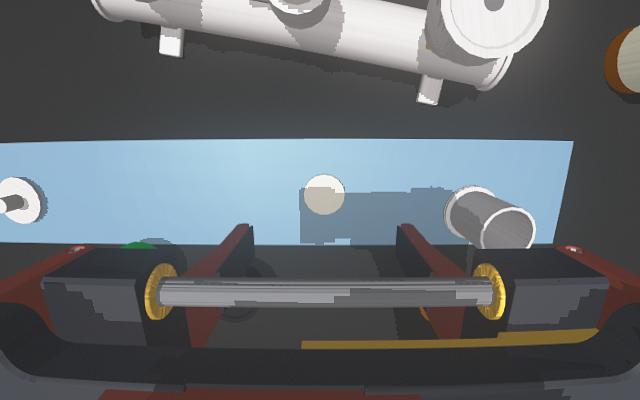

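```bash
python3 - <<'E'
from h import *
T,im,d=ld('top0'); g=im[195:235,325:372].astype(int)
m=(g[...,0]>g[...,2]-15)&(g[...,0]>170); M=np.zeros((400,640),np.uint8); M[195:235,325:372]=m; v,u=np.nonzero(M); print(len(u),u.mean(),v.mean(), atz('top',[[u.mean(),v.mean()]],.006))
plan(.4655,-.0855,.02)
E
```

```text
213 348.6431924882629 214.04694835680752 [[ 0.46615047 -0.08864506  0.006     ]]
t 10.4 pos [ 0.4721 -0.0875  0.1696] ori [-90.    -0.   179.99] gap 88.1 F [ 0.2  0.4 -0.4]
delta xyz [  6.6 149.6  -2. ] rxyz [ 0.     -0.0002  0.    ] dist 150.0
```

>>> {"api": "move_arm", "payload": {
  "deltas": [
    {"x": 6.6,"y": 50,"z": -2,"rx": 0,"ry": 0,"rz": 0,"hand": 1},
    {"x": 6.6,"y": 100,"z": -2,"rx": 0,"ry": 0,"rz": 0,"hand": 0.6},
    {"x": 6.6,"y": 130,"z": -2,"rx": 0,"ry": 0,"rz": 0,"hand": 0.5},
    {"x": 6.6,"y": 142,"z": -2,"rx": 0,"ry": 0,"rz": 0,"hand": 0.5},
    {"x": 6.6,"y": 142,"z": -2,"rx": 0,"ry": 0,"rz": 0,"hand": 0.5}
  ]
}}

```text
time: 11.02
tcp_pos: [0.4655, -0.0853, 0.0275]
orientation: [-90.0, -0.0, -180.0]
wrist_force: [0.7, 0.4, 1.0]
finger_gap: 0.756
```

```bash
python3 - <<'E'
from h import *
plan(.4655,-.0855,.02)
snap('wrist','w6')
E
```

```text
t 11.025 pos [ 0.4655 -0.0853  0.0275] ori [-9.001e+01 -4.000e-02 -1.800e+02] gap 66.5 F [0.7 0.4 1. ]
delta xyz [-0.1  7.5  0.2] rxyz [0.0002 0.0001 0.0008] dist 8.0
```

View pics/w6.png

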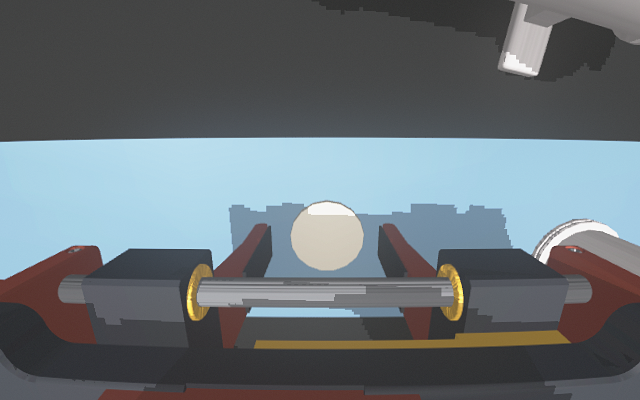

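```bash
python3 - <<'E'
from h import *
st,im,d=ld('w6'); P=cloud('wrist',d,st); g=im.astype(int)
m=np.zeros((400,640),bool); m[195:275,285:370]=True; m&=(g[...,0]>g[...,2]-10)&(g[...,0]>150)
print(m.sum(),circ('wrist',m,.006,st)); plan(.4655,-.0855,.02)
E
```

```text
3944 (array([ 0.4654, -0.0854]), 0.0229, (0.4655, -0.0857, 0.0235))
t 11.075 pos [ 0.466  -0.0854  0.0282] ori [-8.999e+01  3.000e-02  1.800e+02] gap 65.7 F [ 0.3 -0.4 -0.6]
delta xyz [0.5 8.2 0.1] rxyz [-0.0001 -0.     -0.0006] dist 8.0
```

Excellent match. Descend and grip.

>>> {"api": "move_arm", "payload": {
  "deltas": [
    {"x": 0.4,"y": 4,"z": 0,"rx": 0,"ry": 0,"rz": 0,"hand": 0.5},
    {"x": 0.4,"y": 8,"z": 0,"rx": 0,"ry": 0,"rz": 0,"hand": 0.5},
    {"x": 0.4,"y": 8,"z": 0,"rx": 0,"ry": 0,"rz": 0,"hand": 0},
    {"x": 0.4,"y": 8,"z": 0,"rx": 0,"ry": 0,"rz": 0,"hand": 0},
    {"x": 0.4,"y": 8,"z": 0,"rx": 0,"ry": 0,"rz": 0,"hand": 0}
  ],
  "newtons": 20
}}

```text
time: 11.7
tcp_pos: [0.4652, -0.0855, 0.0198]
orientation: [-90.0, 0.0, 180.0]
wrist_force: [-1.1, -0.2, 0.6]
finger_gap: 0.518
```

>>> {"api": "move_arm", "payload": {
  "deltas": [
    {"x": 0,"y": 0,"z": 0,"rx": 0,"ry": 0,"rz": 0,"hand": 0},
    {"x": 0,"y": -10,"z": 0,"rx": 0,"ry": 0,"rz": 0,"hand": 0},
    {"x": 0,"y": -40,"z": 0,"rx": 0,"ry": 0,"rz": 0,"hand": 0},
    {"x": 0,"y": -90,"z": 0,"rx": 0,"ry": 0,"rz": 0,"hand": 0},
    {"x": 0,"y": -140,"z": 0,"rx": 0,"ry": 0,"rz": 0,"hand": 0}
  ]
}}

```text
time: 12.32
tcp_pos: [0.4647, -0.0852, 0.1615]
orientation: [-90.0, -0.0, -180.0]
wrist_force: [1.0, -1.6, -1.0]
finger_gap: 0.521
```

```bash
python3 - <<'E'
from h import *
plan(.612,-.1835,.19)
E
```

```text
t 12.325 pos [ 0.4647 -0.0852  0.1615] ori [-9.0020e+01 -2.0000e-02 -1.7999e+02] gap 45.9 F [ 1.  -1.6 -1. ]
delta xyz [-147.3  -28.6   98.3] rxyz [0.0004 0.0001 0.0003] dist 179.0
```

>>> {"api": "move_arm", "payload": {
  "deltas": [
    {"x": -30,"y": -30,"z": 20,"rx": 0,"ry": 0,"rz": 0,"hand": 0},
    {"x": -70,"y": -30,"z": 45,"rx": 0,"ry": 0,"rz": 0,"hand": 0},
    {"x": -110,"y": -30,"z": 70,"rx": 0,"ry": 0,"rz": 0,"hand": 0},
    {"x": -147,"y": -30,"z": 98,"rx": 0,"ry": 0,"rz": 0,"hand": 0},
    {"x": -147,"y": -30,"z": 98,"rx": 0,"ry": 0,"rz": 0,"hand": 0}
  ]
}}

```text
time: 12.95
tcp_pos: [0.6132, -0.1858, 0.1892]
orientation: [-90.0, 0.0, 179.8]
wrist_force: [-0.7, 0.7, 0.5]
finger_gap: 0.524
```

```bash
python3 - <<'E'
from h import *
plan(.612,-.1835,.16)
st,im,d=snap('wrist','w7'); P=cloud('wrist',d,st)
plan(.612,-.1835,.16)
E
```

```text
t 12.95 pos [ 0.6132 -0.1858  0.1892] ori [-9.0000e+01  1.0000e-02  1.7983e+02] gap 46.1 F [-0.7  0.7  0.5]
delta xyz [ 1.3 29.2 -2.3] rxyz [ 0.     -0.003  -0.0001] dist 29.0
t 13.0 pos [ 0.612  -0.184   0.1892] ori [-9.0050e+01 -5.0000e-02  1.7992e+02] gap 45.7 F [ 0.7  0.7 -0.5]
delta xyz [ 0.  29.2 -0.5] rxyz [ 0.0008 -0.0014  0.0009] dist 29.0
```

View pics/w7.png

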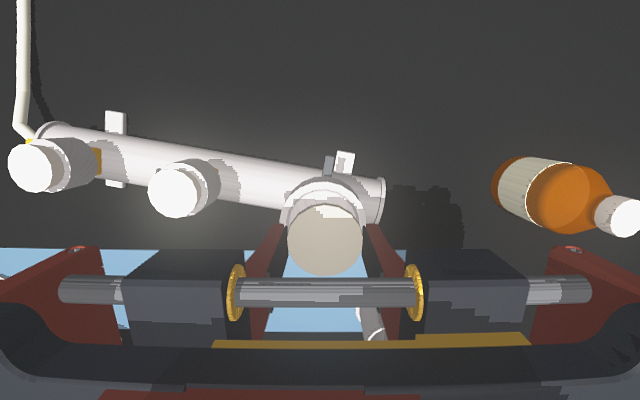

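```bash
python3 - <<'E'
from h import *
st,im,d=ld('w7'); P=cloud('wrist',d,st); print(st['tcp_pos'],blob('wrist',P,(.612,-.184),.03,.160,.19,.1754,st))
m=(np.hypot(P[...,0]-.612,P[...,1]+.184)<.02)&(P[...,2]>.16)&(P[...,2]<.19); w=P[m]
A=np.c_[w[:,:2]-w[:,:2].mean(0),np.ones(len(w))]; print(np.linalg.lstsq(A,w[:,2],rcond=None)[0])
E
```

```text
[ 0.61324204 -0.18581237  0.18918494] (array([ 0.6137, -0.1846]), 0.025, (0.612, -0.184, 0.0305))
[0.002286   0.00226909 0.17479588]
```

>>> {"api": "move_arm", "payload": {
  "deltas": [
    {"x": 0,"y": 10,"z": -0.5,"rx": 0,"ry": 0,"rz": 0,"hand": 0},
    {"x": 0,"y": 20,"z": -0.5,"rx": 0,"ry": 0,"rz": 0,"hand": 0},
    {"x": 0,"y": 26,"z": -0.5,"rx": 0,"ry": 0,"rz": 0,"hand": 0},
    {"x": 0,"y": 28,"z": -0.5,"rx": 0,"ry": 0,"rz": 0,"hand": 0},
    {"x": 0,"y": 28,"z": -0.5,"rx": 0,"ry": 0,"rz": 0,"hand": 0}
  ]
}}

```text
time: 13.62
tcp_pos: [0.612, -0.1829, 0.1616]
orientation: [-90.0, -0.0, 180.0]
wrist_force: [0.2, -0.2, -1.4]
finger_gap: 0.522
```

>>> {"api": "move_arm", "payload": {
  "deltas": [
    {"x": 0,"y": 2,"z": 0.5,"rx": 0,"ry": 0,"rz": 0,"hand": 0},
    {"x": 0,"y": 3.5,"z": 0.5,"rx": 0,"ry": 0,"rz": 0,"hand": 0},
    {"x": 0,"y": 4.5,"z": 0.5,"rx": 0,"ry": 0,"rz": 0,"hand": 0},
    {"x": 0,"y": 4.5,"z": 0.5,"rx": 0,"ry": 0,"rz": 0,"hand": 0},
    {"x": 0,"y": 4.5,"z": 0.5,"rx": 0,"ry": 0,"rz": 0,"hand": 0}
  ]
}}

```text
time: 14.25
tcp_pos: [0.6121, -0.1835, 0.1572]
orientation: [-90.0, 0.0, 180.0]
wrist_force: [0.3, -0.1, -0.8]
finger_gap: 0.515
```

>>> {"api": "move_arm", "payload": {
  "deltas": [
    {"x": 0,"y": 0.4,"z": 0,"rx": 0,"ry": 0,"rz": 0,"hand": 0.3},
    {"x": 0,"y": 0.4,"z": 0,"rx": 0,"ry": 0,"rz": 0,"hand": 0.7},
    {"x": 0,"y": 0.4,"z": 0,"rx": 0,"ry": 0,"rz": 0,"hand": 1},
    {"x": 0,"y": -10,"z": 0,"rx": 0,"ry": 0,"rz": 0,"hand": 1},
    {"x": 0,"y": -52,"z": 0,"rx": 0,"ry": 0,"rz": 0,"hand": 1}
  ]
}}

```text
time: 14.88
tcp_pos: [0.6106, -0.1833, 0.2079]
orientation: [-90.1, -0.3, 180.0]
wrist_force: [0.8, 0.3, 0.2]
finger_gap: 0.992
```

```bash
python3 - <<'E'
from h import *
plan(.444,-.259,.24)
st,im,d=snap('wrist','w8'); P=cloud('wrist',d,st)
m=(np.hypot(P[...,0]-.612,P[...,1]+.1835)<.02)&(P[...,2]>.12)&(P[...,2]<.16); w=P[m]
A=np.c_[w[:,:2]-w[:,:2].mean(0),np.ones(len(w))]; print(np.linalg.lstsq(A,w[:,2],rcond=None)[0])
r=ctrl.cut_out('wrist','support_disc')
for q in r[:2]: print(q['rect'],q['p'],circ('wrist',q['region'],.143,st))
print('head',blob('wrist',P,(.612,-.184),.045,.13,.15,.139,st))
plan(.444,-.259,.24)
E
```

```text
t 14.875 pos [ 0.6106 -0.1833  0.2079] ori [-90.07  -0.26 179.99] gap 87.3 F [0.8 0.3 0.2]
delta xyz [166.8 -31.4  75.7] rxyz [ 0.0013 -0.0001  0.0045] dist 186.0
[0.00260902 0.00071174 0.14253446]
[294.5, 183.7, 58.6, 61.0] 0.9 (array([ 0.6121, -0.1821]), 0.0226, (0.6122, -0.1818, 0.0234))
head (array([ 0.6117, -0.1829]), 0.0316, (0.6117, -0.1833, 0.0325))
t 14.975 pos [ 0.6146 -0.1837  0.2145] ori [-89.9    0.43 179.99] gap 87.8 F [0.3 0.5 0.8]
delta xyz [170.4 -26.6  75.4] rxyz [-0.0018 -0.0001 -0.0075] dist 188.0
```

View pics/w8.png

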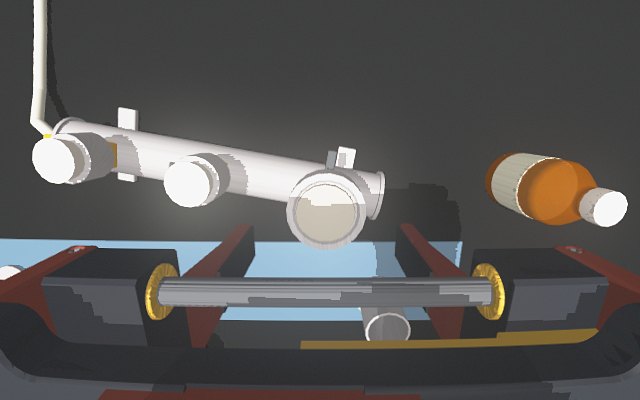

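>>> {"api": "move_arm", "payload": {
  "deltas": [
    {"x": 30,"y": 0,"z": 15,"rx": 0,"ry": 0,"rz": 0,"hand": 1},
    {"x": 75,"y": 0,"z": 35,"rx": 0,"ry": 0,"rz": 0,"hand": 1},
    {"x": 120,"y": 0,"z": 55,"rx": 0,"ry": 0,"rz": 0,"hand": 1},
    {"x": 168,"y": 0,"z": 75,"rx": 0,"ry": 0,"rz": 0,"hand": 1},
    {"x": 168,"y": 0,"z": 75,"rx": 0,"ry": 0,"rz": 0,"hand": 1}
  ]
}}

```text
time: 15.6
tcp_pos: [0.4406, -0.2608, 0.2096]
orientation: [-89.9, -0.1, 179.7]
wrist_force: [0.7, 0.3, -0.1]
finger_gap: 1.002
```

>>> {"api": "move_arm", "payload": {
  "deltas": [
    {"x": 0,"y": 0,"z": 0,"rx": 0,"ry": 0,"rz": 0,"hand": 1},
    {"x": 0,"y": 0,"z": 0,"rx": 0,"ry": 0,"rz": 0,"hand": 1},
    {"x": 0,"y": 0,"z": 0,"rx": 0,"ry": 0,"rz": 0,"hand": 1},
    {"x": 0,"y": 0,"z": 0,"rx": 0,"ry": 0,"rz": 0,"hand": 1},
    {"x": 0,"y": 0,"z": 0,"rx": 0,"ry": 0,"rz": 0,"hand": 1}
  ]
}}

```text
time: 16.23
tcp_pos: [0.4442, -0.2583, 0.209]
orientation: [-90.0, -0.0, -180.0]
wrist_force: [0.6, 0.5, -0.3]
finger_gap: 1.0
```

```bash
python3 - <<'E'
from h import *
plan(.444,-.259,.12)
st,im,d=snap('wrist','w9'); P=cloud('wrist',d,st)
print('rim',blob('wrist',P,(.444,-.259),.04,.066,.09,.075,st))
for q in ctrl.cut_out('wrist','funnel')[:3]: print(q['rect'],q['p'])
T,imt,dt=ld('top0'); Pt=cloud('top',dt); print('top',blob('top',Pt,(.444,-.259),.04,.066,.09,.075))
plan(.444,-.259,.12)
E
```

```text
t 16.225 pos [ 0.4442 -0.2583  0.209 ] ori [-9.0010e+01 -1.0000e-02 -1.7998e+02] gap 88.0 F [ 0.6  0.5 -0.3]
delta xyz [ 0.2 89.   0.8] rxyz [0.0002 0.0003 0.0001] dist 89.0
rim (array([ 0.444 , -0.2565]), 0.0265, (0.4442, -0.2564, 0.0273))
[297.6, 161.0, 52.0, 62.1] 0.66
[284.0, 246.6, 51.5, 72.7] 0.55
top (array([ 0.4437, -0.2588]), 0.0261, (0.4434, -0.2585, 0.0275))
t 16.325 pos [ 0.4441 -0.2584  0.2091] ori [-9.001e+01 -1.000e-02  1.800e+02] gap 87.8 F [0.  0.2 0.4]
delta xyz [ 0.1 89.1  0.6] rxyz [ 0.0001 -0.0001  0.0001] dist 89.0
```

View pics/w9.png

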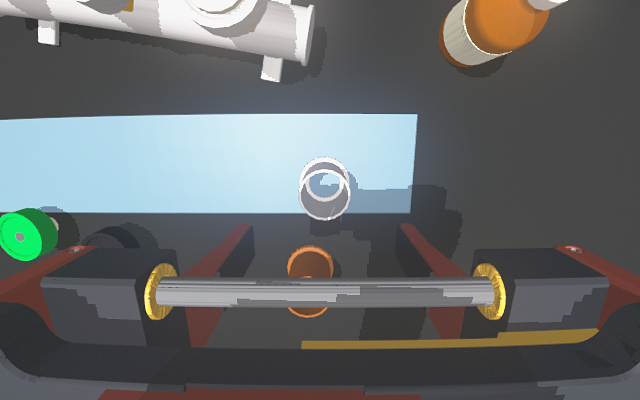

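>>> {"api": "move_arm", "payload": {
  "deltas": [
    {"x": 0.3,"y": 45,"z": -0.8,"rx": 0,"ry": 0,"rz": 0,"hand": 1},
    {"x": 0.3,"y": 95,"z": -0.8,"rx": 0,"ry": 0,"rz": 0,"hand": 1},
    {"x": 0.3,"y": 140,"z": -0.8,"rx": 0,"ry": 0,"rz": 0,"hand": 1},
    {"x": 0.3,"y": 159,"z": -0.8,"rx": 0,"ry": 0,"rz": 0,"hand": 0.6},
    {"x": 0.3,"y": 159,"z": -0.8,"rx": 0,"ry": 0,"rz": 0,"hand": 0}
  ],
  "newtons": 25
}}

```text
time: 16.95
tcp_pos: [0.4428, -0.2571, 0.0488]
orientation: [-90.1, -0.2, -180.0]
wrist_force: [-0.7, -0.0, 0.4]
finger_gap: 0.812
```

>>> {"api": "move_arm", "payload": {
  "deltas": [
    {"x": 0,"y": 0,"z": 0,"rx": 0,"ry": 0,"rz": 0,"hand": 0},
    {"x": 0,"y": 0,"z": 0,"rx": 0,"ry": 0,"rz": 0,"hand": 0},
    {"x": 0,"y": 0,"z": 0,"rx": 0,"ry": 0,"rz": 0,"hand": 0},
    {"x": 0,"y": 0,"z": 0,"rx": 0,"ry": 0,"rz": 0,"hand": 0},
    {"x": 0,"y": 0,"z": 0,"rx": 0,"ry": 0,"rz": 0,"hand": 0}
  ]
}}

```text
time: 17.58
tcp_pos: [0.4445, -0.2581, 0.0513]
orientation: [-89.9, 0.1, 180.0]
wrist_force: [-0.6, 1.1, 6.7]
finger_gap: 0.603
```

>>> {"api": "move_arm", "payload": {
  "deltas": [
    {"x": 0,"y": -30,"z": 0,"rx": 0,"ry": 0,"rz": 0,"hand": 0},
    {"x": 0,"y": -80,"z": 0,"rx": 0,"ry": 0,"rz": 0,"hand": 0},
    {"x": 0,"y": -130,"z": 0,"rx": 0,"ry": 0,"rz": 0,"hand": 0},
    {"x": 0,"y": -170,"z": 0,"rx": 0,"ry": 0,"rz": 0,"hand": 0},
    {"x": 0,"y": -180,"z": 0,"rx": 0,"ry": 0,"rz": 0,"hand": 0}
  ]
}}

```text
time: 18.2
tcp_pos: [0.4446, -0.2582, 0.2328]
orientation: [-89.8, 0.2, 180.0]
wrist_force: [-0.2, -0.1, -1.8]
finger_gap: 0.605
```

```bash
python3 - <<'E'
from h import *
plan(.612,-.183,.23)
E
```

```text
t 18.2 pos [ 0.4446 -0.2582  0.2328] ori [-89.85   0.22 179.97] gap 53.3 F [-0.2 -0.1 -1.8]
delta xyz [-167.3    3.3  -75.2] rxyz [-0.0027 -0.0005 -0.0038] dist 183.0
```

>>> {"api": "move_arm", "payload": {
  "deltas": [
    {"x": -30,"y": 0,"z": -15,"rx": 0,"ry": 0,"rz": 0,"hand": 0},
    {"x": -75,"y": 0,"z": -35,"rx": 0,"ry": 0,"rz": 0,"hand": 0},
    {"x": -120,"y": 0,"z": -55,"rx": 0,"ry": 0,"rz": 0,"hand": 0},
    {"x": -167,"y": 0,"z": -75,"rx": 0,"ry": 0,"rz": 0,"hand": 0},
    {"x": -167,"y": 0,"z": -75,"rx": 0,"ry": 0,"rz": 0,"hand": 0}
  ]
}}

```text
time: 18.82
tcp_pos: [0.6128, -0.1789, 0.2276]
orientation: [-90.2, -0.1, -179.7]
wrist_force: [-0.4, 0.1, -1.5]
finger_gap: 0.608
```

>>> {"api": "move_arm", "payload": {
  "deltas": [
    {"x": 0,"y": 0,"z": 0,"rx": 0,"ry": 0,"rz": 0,"hand": 0},
    {"x": 0,"y": 10,"z": 0,"rx": 0,"ry": 0,"rz": 0,"hand": 0},
    {"x": 0,"y": 20,"z": 0,"rx": 0,"ry": 0,"rz": 0,"hand": 0},
    {"x": 0,"y": 25,"z": 0,"rx": 0,"ry": 0,"rz": 0,"hand": 0},
    {"x": 0,"y": 25,"z": 0,"rx": 0,"ry": 0,"rz": 0,"hand": 0}
  ]
}}

```text
time: 19.45
tcp_pos: [0.6103, -0.1829, 0.2046]
orientation: [-90.0, -0.0, 180.0]
wrist_force: [-0.7, -0.6, -1.7]
finger_gap: 0.603
```

```bash
python3 - <<'E'
from h import *
plan(.6118,-.183,.1902)
st,im,d=snap('wrist','w10'); P=cloud('wrist',d,st); snap('side','s10')
print('rim',blob('wrist',P,(.612,-.183),.045,.21,.25,st['tcp_pos'][2]-.0507+.075,st))
plan(.6118,-.183,.1902)
i=cv2.imread('pics/s10.png')[120:260,300:450]
cv2.imwrite('pics/s10c.png',cv2.resize(i,None,fx=4,fy=4,interpolation=cv2.INTER_CUBIC))
E
```

```text
t 19.45 pos [ 0.6103 -0.1829  0.2046] ori [-9.0010e+01 -5.0000e-02  1.7997e+02] gap 53.0 F [-0.7 -0.6 -1.7]
delta xyz [-1.5 14.4  0.1] rxyz [ 0.0002 -0.0005  0.0008] dist 15.0
rim (array([ 0.6063, -0.1817]), 0.0324, (0.6106, -0.1817, 0.0431))
t 19.55 pos [ 0.6108 -0.1828  0.2053] ori [-9.0000e+01  2.0000e-02  1.7998e+02] gap 52.9 F [ 1.  -0.5 -1.6]
delta xyz [-1.  15.1  0.2] rxyz [-0.0001 -0.0003 -0.0003] dist 15.0
```

View pics/w10.png

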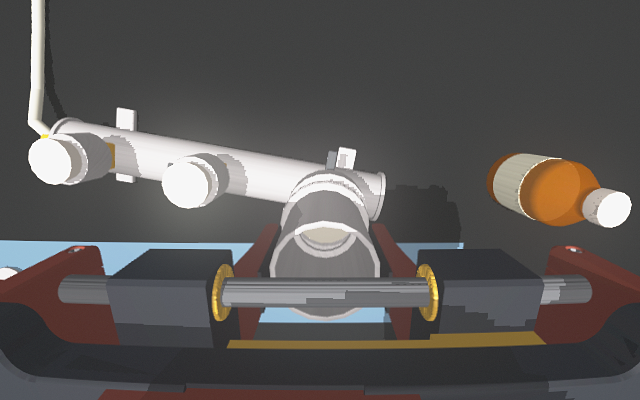

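View pics/s10c.png

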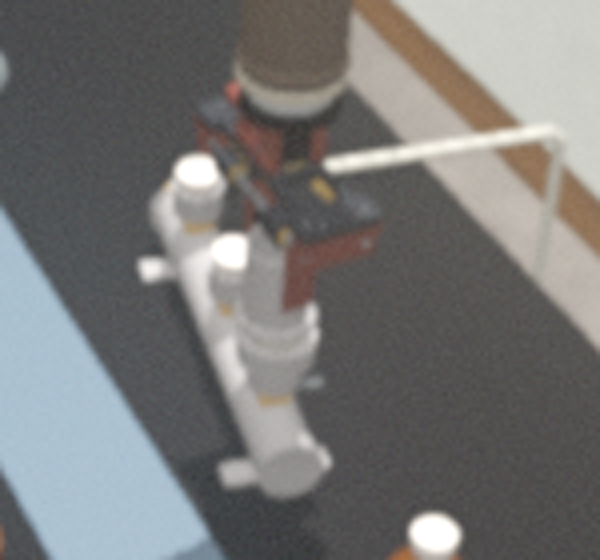

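Funnel held upright over the base. Lower it.

>>> {"api": "move_arm", "payload": {
  "deltas": [
    {"x": -1,"y": 3,"z": 0.2,"rx": 0,"ry": 0,"rz": 0,"hand": 0},
    {"x": -1,"y": 6,"z": 0.2,"rx": 0,"ry": 0,"rz": 0,"hand": 0},
    {"x": -1,"y": 9,"z": 0.2,"rx": 0,"ry": 0,"rz": 0,"hand": 0},
    {"x": -1,"y": 11,"z": 0.2,"rx": 0,"ry": 0,"rz": 0,"hand": 0},
    {"x": -1,"y": 11,"z": 0.2,"rx": 0,"ry": 0,"rz": 0,"hand": 0}
  ]
}}

```text
time: 20.18
tcp_pos: [0.6117, -0.1829, 0.1939]
orientation: [-90.0, -0.0, 180.0]
wrist_force: [0.4, -0.2, -1.0]
finger_gap: 0.605
```

>>> {"api": "move_arm", "payload": {
  "deltas": [
    {"x": 0,"y": 1.5,"z": 0,"rx": 0,"ry": 0,"rz": 0,"hand": 0},
    {"x": 0,"y": 3,"z": 0,"rx": 0,"ry": 0,"rz": 0,"hand": 0},
    {"x": 0,"y": 4,"z": 0,"rx": 0,"ry": 0,"rz": 0,"hand": 0},
    {"x": 0,"y": 4.5,"z": 0,"rx": 0,"ry": 0,"rz": 0,"hand": 0},
    {"x": 0,"y": 4.5,"z": 0,"rx": 0,"ry": 0,"rz": 0,"hand": 0}
  ]
}}

```text
time: 20.8
tcp_pos: [0.6119, -0.1829, 0.1909]
orientation: [-90.0, 0.0, 180.0]
wrist_force: [-2.8, 1.0, 6.9]
finger_gap: 0.603
```

>>> {"api": "move_arm", "payload": {
  "deltas": [
    {"x": 0,"y": -0.5,"z": 0,"rx": 0,"ry": 0,"rz": 0,"hand": 0.5},
    {"x": 0,"y": -0.5,"z": 0,"rx": 0,"ry": 0,"rz": 0,"hand": 1},
    {"x": 0,"y": -0.5,"z": 0,"rx": 0,"ry": 0,"rz": 0,"hand": 1},
    {"x": 0,"y": -30,"z": 0,"rx": 0,"ry": 0,"rz": 0,"hand": 1},
    {"x": 0,"y": -80,"z": 0,"rx": 0,"ry": 0,"rz": 0,"hand": 1}
  ]
}}

```text
time: 21.42
tcp_pos: [0.6107, -0.1828, 0.2685]
orientation: [-90.1, -0.2, 180.0]
wrist_force: [1.1, -0.0, 0.8]
finger_gap: 0.998
```

```bash
python3 - <<'E'
from h import *
st,im,d=snap('wrist','w11'); P=cloud('wrist',d,st)
m=(np.hypot(P[...,0]-.612,P[...,1]+.183)<.04)&(P[...,2]>.205)&(P[...,2]<.225); w=P[m]
A=np.c_[w[:,:2]-w[:,:2].mean(0),np.ones(len(w))]; print(np.linalg.lstsq(A,w[:,2],rcond=None)[0],len(w))
print('rim',blob('wrist',P,(.612,-.183),.045,.20,.23,.2145,st))
st=None;plan(.46,.2766,.2)
E
```

```text
[0.0184438  0.00113195 0.21227481] 1245
rim (array([ 0.6121, -0.1816]), 0.0269, (0.6123, -0.1815, 0.0278))
t 21.475 pos [ 0.6139 -0.183   0.2773] ori [-89.91   0.41 179.99] gap 88.0 F [2.  0.2 5.8]
delta xyz [ 154.5   75.5 -459.7] rxyz [-0.0016 -0.0002 -0.0072] dist 491.0
```

View pics/w11.png

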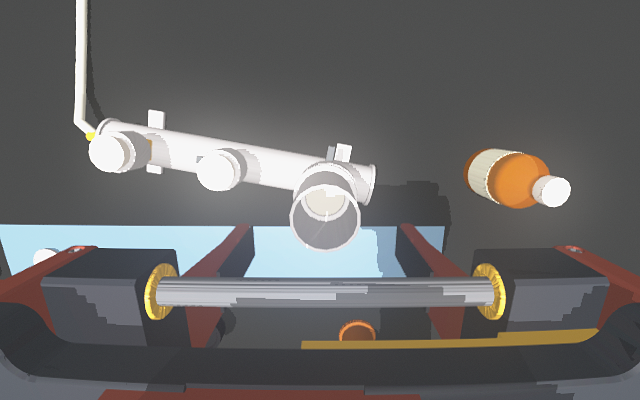

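>>> {"api": "move_arm", "payload": {
  "deltas": [
    {"x": 18,"y": 0,"z": -55,"rx": 0,"ry": 0,"rz": 0,"hand": 1},
    {"x": 36,"y": 0,"z": -110,"rx": 0,"ry": 0,"rz": 0,"hand": 1},
    {"x": 54,"y": 0,"z": -165,"rx": 0,"ry": 0,"rz": 0,"hand": 1},
    {"x": 72,"y": 10,"z": -220,"rx": 0,"ry": 0,"rz": 0,"hand": 1},
    {"x": 90,"y": 20,"z": -275,"rx": 0,"ry": 0,"rz": 0,"hand": 1}
  ]
}}

```text
time: 22.1
tcp_pos: [0.5212, 0.0938, 0.2496]
orientation: [-90.0, 0.1, 180.0]
wrist_force: [2.2, 0.8, -0.7]
finger_gap: 1.003
```

>>> {"api": "move_arm", "payload": {
  "deltas": [
    {"x": 20,"y": 20,"z": -55,"rx": 0,"ry": 0,"rz": 0,"hand": 0.7},
    {"x": 40,"y": 40,"z": -110,"rx": 0,"ry": 0,"rz": 0,"hand": 0.3},
    {"x": 64,"y": 60,"z": -160,"rx": 0,"ry": 0,"rz": 0,"hand": 0.2},
    {"x": 64,"y": 75,"z": -185,"rx": 0,"ry": 0,"rz": 0,"hand": 0.1},
    {"x": 64,"y": 75,"z": -185,"rx": 0,"ry": 0,"rz": 0,"hand": 0.1}
  ]
}}

```text
time: 22.72
tcp_pos: [0.4565, 0.279, 0.1737]
orientation: [-90.0, -0.1, -179.8]
wrist_force: [0.7, -0.2, -0.2]
finger_gap: 0.555
```

>>> {"api": "move_arm", "payload": {
  "deltas": [
    {"x": 0,"y": 0,"z": 0,"rx": 0,"ry": 0,"rz": 0,"hand": 0.1},
    {"x": 0,"y": 0,"z": 0,"rx": 0,"ry": 0,"rz": 0,"hand": 0.1},
    {"x": 0,"y": 0,"z": 0,"rx": 0,"ry": 0,"rz": 0,"hand": 0.1},
    {"x": 0,"y": 0,"z": 0,"rx": 0,"ry": 0,"rz": 0,"hand": 0.1},
    {"x": 0,"y": 0,"z": 0,"rx": 0,"ry": 0,"rz": 0,"hand": 0.1}
  ]
}}

```text
time: 23.35
tcp_pos: [0.458, 0.2769, 0.1748]
orientation: [-90.0, 0.0, 180.0]
wrist_force: [-0.3, 0.1, -0.5]
finger_gap: 0.549
```

```bash
python3 - <<'E'
from h import *
st,im,d=snap('wrist','w12'); P=cloud('wrist',d,st); g=cv2.cvtColor(im,cv2.COLOR_RGB2HSV).astype(int)
print('plate',blob('wrist',P,(.46,.277),.042,.0,.02,.009,st,(g[...,1]<50)&(g[...,2]>120)))
print('knob',blob('wrist',P,(.46,.277),.03,.022,.05,.031,st))
r=ctrl.cut_out('wrist','lid')
for q in r[:2]: print(q['rect'],q['p'],circ('wrist',q['region'],.009,st))
snap('top','top12')
plan(.46,.2766,.03)
E
```

```text
plate (array([0.4637, 0.2789]), 0.0351, (0.4618, 0.277, 0.0409))
knob (array([0.4594, 0.2806]), 0.0087, (0.4595, 0.2805, 0.0094))
t 23.5 pos [0.4578 0.2771 0.1747] ori [-90.    -0.   179.99] gap 48.5 F [ 1.3 -0.7  0.3]
delta xyz [ -2.2 144.7   0.5] rxyz [-0.     -0.0002  0.    ] dist 145.0
```

View pics/w12.png

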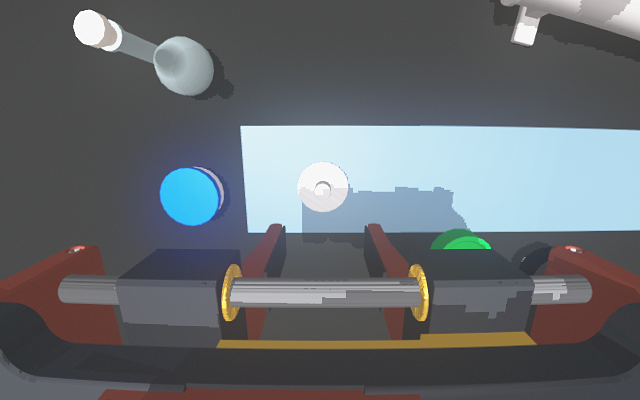

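View pics/top12.png

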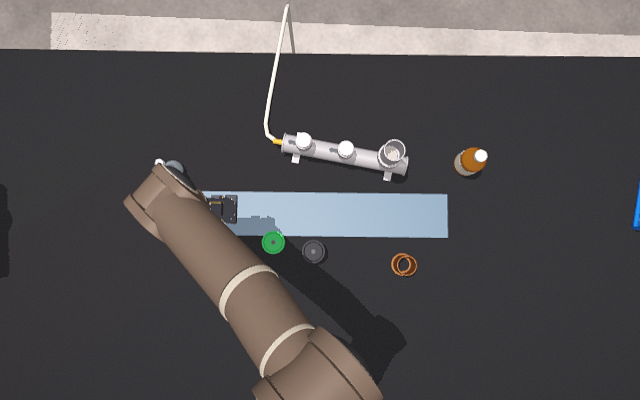

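>>> {"api": "move_arm", "payload": {
  "deltas": [
    {"x": -1.7,"y": 45,"z": -2.5,"rx": 0,"ry": 0,"rz": 0,"hand": 0.1},
    {"x": -1.7,"y": 95,"z": -2.5,"rx": 0,"ry": 0,"rz": 0,"hand": 0.1},
    {"x": -1.7,"y": 130,"z": -2.5,"rx": 0,"ry": 0,"rz": 0,"hand": 0},
    {"x": -1.7,"y": 138,"z": -2.5,"rx": 0,"ry": 0,"rz": 0,"hand": 0},
    {"x": -1.7,"y": 138,"z": -2.5,"rx": 0,"ry": 0,"rz": 0,"hand": 0}
  ],
  "newtons": 20
}}

```text
time: 24.12
tcp_pos: [0.4596, 0.28, 0.037]
orientation: [-90.0, -0.0, -180.0]
wrist_force: [-0.1, -0.3, 1.1]
finger_gap: 0.501
```

```bash
python3 - <<'E'
from h import *
st,im,d=snap('wrist','w13'); P=cloud('wrist',d,st)
print('knob',blob('wrist',P,(.4595,.28),.02,.022,.05,.031,st))
plan(.4595,.2795,.0295)
E
```

```text
knob (array([0.4609, 0.2807]), 0.0091, (0.4611, 0.2808, 0.0099))
t 24.175 pos [0.4601 0.2803 0.0377] ori [-9.005e+01  7.000e-02  1.800e+02] gap 44.1 F [-0.4  0.8 -0.2]
delta xyz [0.6 8.2 0.8] rxyz [ 0.0008 -0.     -0.0011] dist 8.0
```

View pics/w13.png

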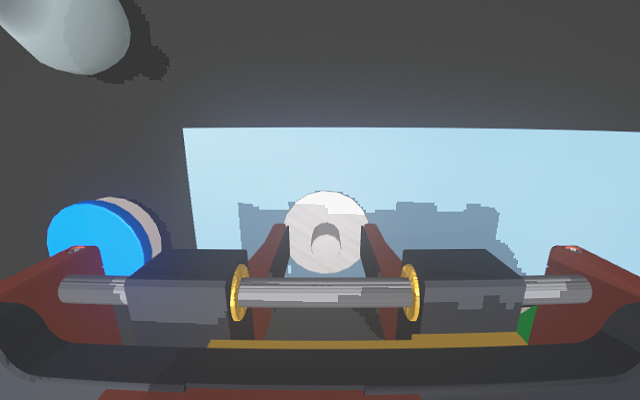

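>>> {"api": "move_arm", "payload": {
  "deltas": [
    {"x": -0.6,"y": 4,"z": 0,"rx": 0,"ry": 0,"rz": 0,"hand": 0},
    {"x": -0.6,"y": 8,"z": 0,"rx": 0,"ry": 0,"rz": 0,"hand": -0.1},
    {"x": -0.6,"y": 8,"z": 0,"rx": 0,"ry": 0,"rz": 0,"hand": -0.9},
    {"x": -0.6,"y": 8,"z": 0,"rx": 0,"ry": 0,"rz": 0,"hand": -0.9},
    {"x": -0.6,"y": 8,"z": 0,"rx": 0,"ry": 0,"rz": 0,"hand": -0.9}
  ]
}}

```text
time: 24.8
tcp_pos: [0.4602, 0.2797, 0.0288]
orientation: [-90.0, 0.0, 180.0]
wrist_force: [-0.1, -0.2, 0.7]
finger_gap: 0.194
```

>>> {"api": "move_arm", "payload": {
  "deltas": [
    {"x": 0,"y": 0,"z": 0,"rx": 0,"ry": 0,"rz": 0,"hand": -0.9},
    {"x": 0,"y": 0,"z": 0,"rx": 0,"ry": 0,"rz": 0,"hand": -0.9},
    {"x": 0,"y": 0,"z": 0,"rx": 0,"ry": 0,"rz": 0,"hand": -0.9},
    {"x": 0,"y": 0,"z": 0,"rx": 0,"ry": 0,"rz": 0,"hand": -0.9},
    {"x": 0,"y": 0,"z": 0,"rx": 0,"ry": 0,"rz": 0,"hand": -0.9}
  ]
}}

```text
time: 25.42
tcp_pos: [0.4602, 0.2797, 0.0288]
orientation: [-90.0, 0.0, 180.0]
wrist_force: [-0.9, -0.1, 4.0]
finger_gap: 0.199
```

>>> {"api": "move_arm", "payload": {
  "deltas": [
    {"x": 0,"y": -40,"z": 0,"rx": 0,"ry": 0,"rz": 0,"hand": -0.9},
    {"x": 0,"y": -90,"z": 0,"rx": 0,"ry": 0,"rz": 0,"hand": -0.9},
    {"x": 0,"y": -145,"z": 10,"rx": 0,"ry": 0,"rz": 0,"hand": -0.9},
    {"x": -15,"y": -190,"z": 45,"rx": 0,"ry": 0,"rz": 0,"hand": -0.9},
    {"x": -30,"y": -225,"z": 90,"rx": 0,"ry": 0,"rz": 0,"hand": -0.9}
  ]
}}

```text
time: 26.05
tcp_pos: [0.4903, 0.1896, 0.2555]
orientation: [-90.1, 0.1, -179.9]
wrist_force: [1.5, -0.3, -1.4]
finger_gap: 0.198
```

```bash
python3 - <<'E'
from h import *
plan(.6118,-.183,.285)
E
```

```text
t 26.05 pos [0.4903 0.1896 0.2555] ori [-9.0050e+01  8.0000e-02 -1.7988e+02] gap 17.4 F [ 1.5 -0.3 -1.4]
delta xyz [-120.7  -29.6  372.9] rxyz [ 0.0009  0.0022 -0.0014] dist 393.0
```

>>> {"api": "move_arm", "payload": {
  "deltas": [
    {"x": -18,"y": -15,"z": 55,"rx": 0,"ry": 0,"rz": 0,"hand": -0.9},
    {"x": -36,"y": -30,"z": 110,"rx": 0,"ry": 0,"rz": 0,"hand": -0.9},
    {"x": -54,"y": -30,"z": 165,"rx": 0,"ry": 0,"rz": 0,"hand": -0.9},
    {"x": -72,"y": -30,"z": 220,"rx": 0,"ry": 0,"rz": 0,"hand": -0.9},
    {"x": -90,"y": -30,"z": 275,"rx": 0,"ry": 0,"rz": 0,"hand": -0.9}
  ]
}}

```text
time: 26.68
tcp_pos: [0.5802, -0.0873, 0.2834]
orientation: [-90.0, -0.0, 180.0]
wrist_force: [0.6, 0.9, -0.1]
finger_gap: 0.198
```

>>> {"api": "move_arm", "payload": {
  "deltas": [
    {"x": -12,"y": 0,"z": 40,"rx": 0,"ry": 0,"rz": 0,"hand": -0.9},
    {"x": -24,"y": 0,"z": 75,"rx": 0,"ry": 0,"rz": 0,"hand": -0.9},
    {"x": -31,"y": 0,"z": 98,"rx": 0,"ry": 0,"rz": 0,"hand": -0.9},
    {"x": -31,"y": 0,"z": 98,"rx": 0,"ry": 0,"rz": 0,"hand": -0.9},
    {"x": -31,"y": 0,"z": 98,"rx": 0,"ry": 0,"rz": 0,"hand": -0.9}
  ]
}}

```text
time: 27.3
tcp_pos: [0.611, -0.1813, 0.2836]
orientation: [-90.1, -0.0, -179.9]
wrist_force: [-1.1, 0.2, -0.7]
finger_gap: 0.202
```

>>> {"api": "move_arm", "payload": {
  "deltas": [
    {"x": 0,"y": 0,"z": 0,"rx": 0,"ry": 0,"rz": 0,"hand": -0.9},
    {"x": 0,"y": 0,"z": 0,"rx": 0,"ry": 0,"rz": 0,"hand": -0.9},
    {"x": 0,"y": 0,"z": 0,"rx": 0,"ry": 0,"rz": 0,"hand": -0.9},
    {"x": 0,"y": 0,"z": 0,"rx": 0,"ry": 0,"rz": 0,"hand": -0.9},
    {"x": 0,"y": 0,"z": 0,"rx": 0,"ry": 0,"rz": 0,"hand": -0.9}
  ]
}}

```text
time: 27.92
tcp_pos: [0.611, -0.1834, 0.2837]
orientation: [-90.0, 0.0, 180.0]
wrist_force: [-0.2, -0.1, 0.1]
finger_gap: 0.199
```

```bash
python3 - <<'E'
from h import *
st,im,d=snap('wrist','w14'); P=cloud('wrist',d,st); snap('side','s14')
print('plate',blob('wrist',P,(.612,-.183),.05,.255,.275,.265,st))
m=(np.hypot(P[...,0]-.612,P[...,1]+.183)<.04)&(P[...,2]>.24)&(P[...,2]<.275); w=P[m]
A=np.c_[w[:,:2]-w[:,:2].mean(0),np.ones(len(w))]; print(np.linalg.lstsq(A,w[:,2],rcond=None)[0],len(w))
plan(.6118,-.183,.2383)
i=cv2.imread('pics/s14.png')[100:260,300:450]
cv2.imwrite('pics/s14c.png',cv2.resize(i,None,fx=3.7,fy=3.7,interpolation=cv2.INTER_CUBIC))
E
```

```text
plate (array([ 0.618 , -0.1822]), 0.0212, (0.611, -0.1821, 0.0284))
[-5.49780530e-03  1.68727395e-04  2.64034852e-01] 3311
t 28.025 pos [ 0.611  -0.1834  0.2836] ori [-90.    -0.   179.99] gap 17.5 F [ 0.3  0.4 -0.9]
delta xyz [-0.8 45.3 -0.4] rxyz [-0.     -0.0003  0.    ] dist 45.0
```

View pics/w14.png

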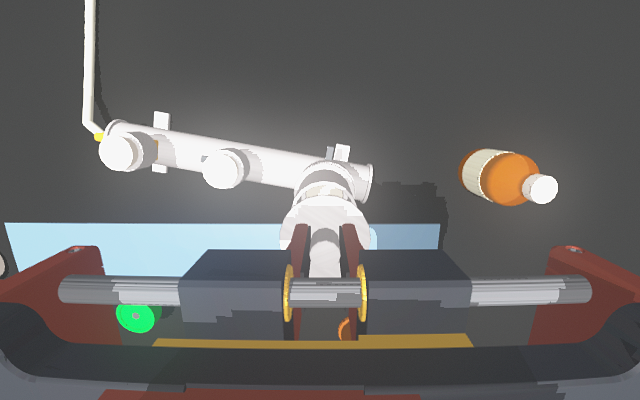

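View pics/s14c.png

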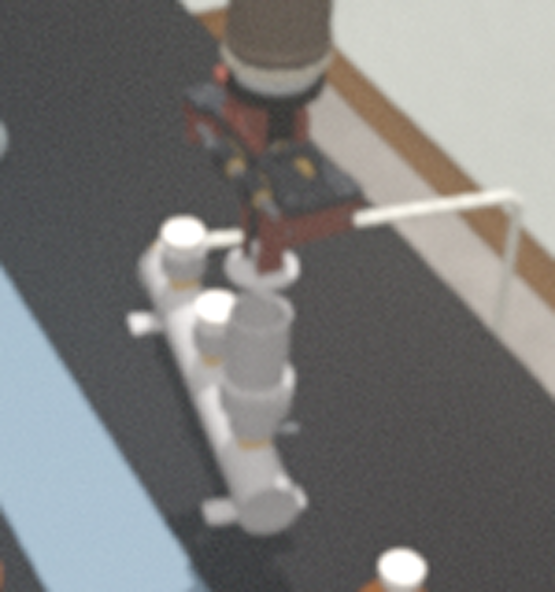

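>>> {"api": "move_arm", "payload": {
  "deltas": [
    {"x": -0.8,"y": 12,"z": -0.4,"rx": 0,"ry": 0,"rz": 0,"hand": -0.9},
    {"x": -0.8,"y": 26,"z": -0.4,"rx": 0,"ry": 0,"rz": 0,"hand": -0.9},
    {"x": -0.8,"y": 34,"z": -0.4,"rx": 0,"ry": 0,"rz": 0,"hand": -0.9},
    {"x": -0.8,"y": 38,"z": -0.4,"rx": 0,"ry": 0,"rz": 0,"hand": -0.9},
    {"x": -0.8,"y": 39,"z": -0.4,"rx": 0,"ry": 0,"rz": 0,"hand": -0.9}
  ]
}}

```text
time: 28.65
tcp_pos: [0.6118, -0.183, 0.2444]
orientation: [-90.0, -0.0, 180.0]
wrist_force: [0.3, -0.4, 0.1]
finger_gap: 0.198
```

>>> {"api": "move_arm", "payload": {
  "deltas": [
    {"x": 0,"y": 2,"z": 0,"rx": 0,"ry": 0,"rz": 0,"hand": -0.9},
    {"x": 0,"y": 4,"z": 0,"rx": 0,"ry": 0,"rz": 0,"hand": -0.9},
    {"x": 0,"y": 5,"z": 0,"rx": 0,"ry": 0,"rz": 0,"hand": -0.9},
    {"x": 0,"y": 6,"z": 0,"rx": 0,"ry": 0,"rz": 0,"hand": -0.9},
    {"x": 0,"y": 6,"z": 0,"rx": 0,"ry": 0,"rz": 0,"hand": -0.9}
  ]
}}

```text
time: 29.28
tcp_pos: [0.6118, -0.183, 0.2386]
orientation: [-90.0, -0.0, 180.0]
wrist_force: [0.1, -0.0, -1.2]
finger_gap: 0.202
```

```bash
python3 - <<'E'
from h import *
plan(.6118,-.183,.2383)
E
```

```text
t 29.275 pos [ 0.6118 -0.183   0.2386] ori [-90.    -0.   179.99] gap 17.8 F [ 0.1 -0.  -1.2]
delta xyz [0.  0.3 0. ] rxyz [-0.0001 -0.0001  0.    ] dist 0.0
```

>>> {"api": "move_arm", "payload": {
  "deltas": [
    {"x": 0,"y": 0.5,"z": 0,"rx": 0,"ry": 0,"rz": 0,"hand": -0.9},
    {"x": 0,"y": 1,"z": 0,"rx": 0,"ry": 0,"rz": 0,"hand": -0.9},
    {"x": 0,"y": 1,"z": 0,"rx": 0,"ry": 0,"rz": 0,"hand": -0.9},
    {"x": 0,"y": 1,"z": 0,"rx": 0,"ry": 0,"rz": 0,"hand": -0.9},
    {"x": 0,"y": 1,"z": 0,"rx": 0,"ry": 0,"rz": 0,"hand": -0.9}
  ]
}}

```text
time: 29.9
tcp_pos: [0.6121, -0.183, 0.2383]
orientation: [-90.0, 0.1, 180.0]
wrist_force: [-2.1, -0.4, 5.4]
finger_gap: 0.2
```

Seated (contact force at the expected height). Release and retreat.

>>> {"api": "move_arm", "payload": {
  "deltas": [
    {"x": 0,"y": -0.8,"z": 0,"rx": 0,"ry": 0,"rz": 0,"hand": -0.5},
    {"x": 0,"y": -0.8,"z": 0,"rx": 0,"ry": 0,"rz": 0,"hand": 0},
    {"x": 0,"y": -0.8,"z": 0,"rx": 0,"ry": 0,"rz": 0,"hand": 0},
    {"x": 0,"y": -0.8,"z": 0,"rx": 0,"ry": 0,"rz": 0,"hand": 0},
    {"x": 0,"y": -30,"z": 0,"rx": 0,"ry": 0,"rz": 0,"hand": 0}
  ]
}}

```text
time: 30.52
tcp_pos: [0.6105, -0.1829, 0.2656]
orientation: [-90.1, -0.3, 180.0]
wrist_force: [0.1, 0.9, 0.2]
finger_gap: 0.499
```

>>> {"api": "move_arm", "payload": {
  "deltas": [
    {"x": 0,"y": -40,"z": 0,"rx": 0,"ry": 0,"rz": 0,"hand": 0},
    {"x": 0,"y": -60,"z": 0,"rx": 0,"ry": 0,"rz": 0,"hand": 0},
    {"x": 50,"y": -60,"z": 0,"rx": 0,"ry": 0,"rz": 0,"hand": 0},
    {"x": 80,"y": -60,"z": 0,"rx": 0,"ry": 0,"rz": 0,"hand": 0},
    {"x": 80,"y": -60,"z": 0,"rx": 0,"ry": 0,"rz": 0,"hand": 0}
  ]
}}

```text
time: 31.15
tcp_pos: [0.5304, -0.1835, 0.3284]
orientation: [-89.9, 0.0, 179.9]
wrist_force: [0.6, 0.1, -0.2]
finger_gap: 0.497
```

>>> {"api": "move_arm", "payload": {
  "deltas": [
    {"x": 40,"y": 0,"z": 0,"rx": 0,"ry": 0,"rz": 0,"hand": 0},
    {"x": 70,"y": 0,"z": -20,"rx": 0,"ry": 0,"rz": 0,"hand": 0},
    {"x": 70,"y": 0,"z": -70,"rx": 0,"ry": 0,"rz": 0,"hand": 0},
    {"x": 70,"y": 0,"z": -120,"rx": 0,"ry": 0,"rz": 0,"hand": 0},
    {"x": 70,"y": 0,"z": -120,"rx": 0,"ry": 0,"rz": 0,"hand": 0}
  ]
}}

```text
time: 31.78
tcp_pos: [0.4628, -0.0588, 0.3282]
orientation: [-90.1, 0.1, -179.6]
wrist_force: [0.3, -1.0, 1.0]
finger_gap: 0.5
```

```bash
python3 - <<'E'
from h import *
st,im,d=snap('wrist','w15'); _,it,dt=snap('top','top15'); snap('side','s15')
print(st['time'])
P=cloud('top',dt)
print('plate',blob('top',P,(.612,-.183),.05,.205,.235,.2185),'knob',blob('top',P,(.612,-.183),.03,.23,.26,.2405))
m=(np.hypot(P[...,0]-.612,P[...,1]+.183)<.028)&(P[...,2]>.205)&(P[...,2]<.23); w=P[m]
A=np.c_[w[:,:2]-w[:,:2].mean(0),np.ones(len(w))]; print(np.linalg.lstsq(A,w[:,2],rcond=None)[0],len(w))
i=cv2.imread('pics/s15.png')[120:260,300:450]
j=cv2.imread('pics/top15.png')[110:210,340:490]
cv2.imwrite('pics/s15c.png',np.vstack([cv2.resize(i,(450,420),interpolation=cv2.INTER_CUBIC),cv2.resize(j,(450,300)[:2])])[:600])
cv2.imwrite('pics/s15c.png',np.hstack([cv2.resize(i,(400,373),interpolation=cv2.INTER_CUBIC),cv2.resize(j,(400,373),interpolation=cv2.INTER_CUBIC)]))
E
```

```text
31.775
plate (array([ 0.6131, -0.1855]), 0.0257, (0.6106, -0.1845, 0.0287)) knob (array([ 0.6096, -0.1838]), 0.0087, (0.6097, -0.1836, 0.0093))
[-0.01045107  0.01095063  0.21888254] 293
```

View pics/s15c.png

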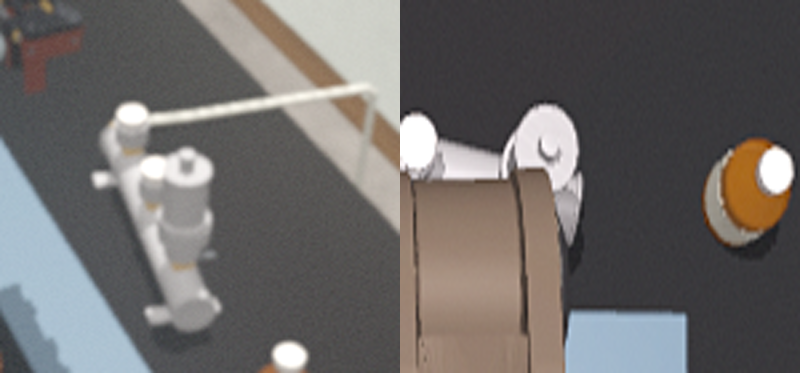

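View pics/top15.png

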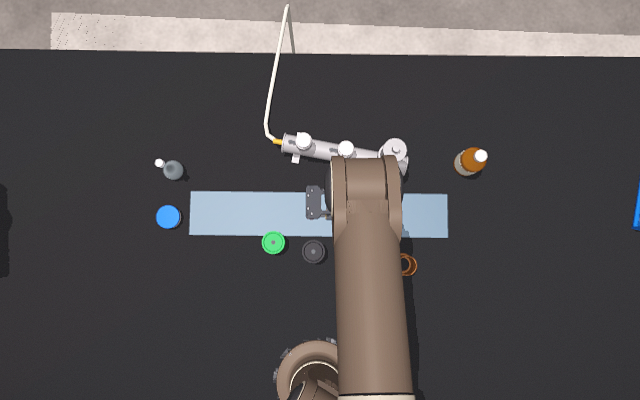

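View pics/w15.png

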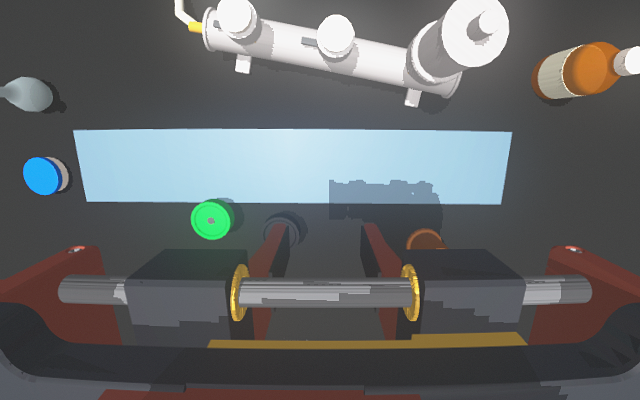

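```bash
python3 - <<'E'
from h import *
st,im,d=ld('w15'); P=cloud('wrist',d,st)
print('knob',blob('wrist',P,(.612,-.183),.03,.23,.26,.2405,st))
m=(np.hypot(P[...,0]-.612,P[...,1]+.183)<.027)&(P[...,2]>.208)&(P[...,2]<.228); w=P[m]
for _ in range(3):
    A=np.c_[w[:,:2]-[.612,-.183],np.ones(len(w))]; s=np.linalg.lstsq(A,w[:,2],rcond=None)[0]; r=w[:,2]-A@s; w=w[abs(r)<2.5*r.std()]
print(s,r.std(),len(w))
print('dist A',blob('wrist',P,(.632,-.071),.035,.120,.15,.129,st))
E
```

```text
knob (array([ 0.6083, -0.179 ]), 0.0099, (0.6087, -0.1789, 0.0114))
[-0.00169987  0.00218839  0.21776198] 0.0007236063038536931 2475
dist A (array([ 0.6312, -0.0689]), 0.0187, (0.6314, -0.0687, 0.0195))
```

```bash
python3 -c "
from rig import ctrl
print(ctrl.hand_in(), ctrl.get_state()['time'])"
```

```text
the job is handed in; nothing more can be done
the job is handed in; nothing more can be done
```

I assembled the filter holder on the open port in the order asked: white base, support disc, funnel, lid. I handed it in at about 32 s of the 106 s allowed. `hand_in` reports no verdict, so the checks below are my own measurements.

| Part | How it seated | Check after release |
|---|---|---|
| Base | Settled with about 10 N of push, at its home height | Recess floor at 137 mm (137 expected) |
| Disc | Let go about 0.4 mm above the recess floor | Top at 142.5 mm (143 expected), tilt about 0.15° |
| Funnel | Met the disc with about 8 N, at its expected height | Rim centred over the base |
| Lid | Met the rim with about 6 N, at its home height | Plate at 217.8 mm by wrist camera, 218.9 mm by top camera (218.5 expected), tilt about 0.2° |

The amber bottle, flask, membrane box and look-alikes show in the last pictures where they stood. The gripper was well clear of everything at hand-in.

Some readings disagreed:
- **Lid tilt:** The top camera gave about 0.9°, but from only about 290 noisy depth pixels, so I went with the wrist camera's fit.
- **Lid position:** The cameras put the knob 2–5 mm off the gripper's placing position. The wrist camera also shifted the neighbouring stopper by about 2 mm, and that picture was taken just after a move. I took this as camera and pose error.
- **Funnel rim:** One tilt reading was about 1°, because the inside wall got into the fit. I didn't repeat it, but the level lid on top supports the funnel being upright.

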